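Unpack the new files into the tool stand

TASK

Fold both flaps of the carton well back, past upright, then take out every file in it and stand each one in a tube of its own in the tool stand, blade down to the bottom and handle up. When the carton is empty, fold both flaps down shut again. Leave the mug and the jar alone.

Things in the scene. Friction and masses are not known exactly. Their poses are not given: they have to be found in the camera images.
- carton: open-topped cardboard carton fixed to the bench, outside 130 (its x) x 300 (its y) x 158 mm high, walls and floor 5 mm. Origin: centre of its underside on the bench; its x points away from the robot (give or take 0.2 rad), z up. Four lanes along its y (at -90, -30, 30, 90 mm) hold at most one leaning file each: blade tip down by the near wall, handle up towards the carton's +x, its end 9 mm above the rim.
- divider (a point): middle of the top of the notched cardboard divider, 6 mm thick, that runs across inside the carton along its y, about 81 mm above the bench. Handles rest in its notches some 105 mm up from the tip; take a handle above it, 140 to 160 mm from the tip, where its sides are free (38 mm between neighbouring handles).
- flap_near (a joint): hinge angle (rad) of the carton's near flap, hinged along the near rim (line at carton x = -63, z = 160 mm). 0 = flat shut, 1.57 = upright, stop at 2.3 = folded back outwards (towards the robot). Stays where it is left, moves with about 1 N at its edge. Starts ajar (0.6 to 1.0). Fold back beyond 1.7; shut is below 0.35.
- flap_far (a joint): the same for the far flap, hinged along the far rim (line at carton x = +63, z = 160 mm); it folds back away from the robot, with the same angles and stiffness.
- flap_near_edge (a point): middle of the near flap's free edge; the flap is a cardboard sheet 4 mm thick, 48 mm from hinge to free edge, 296 mm wide. As found, the free edges of the two flaps are at least 45 mm apart, so that closed fingers can go down between them and push either flap outwards.
- flap_far_edge (a point): middle of the far flap's free edge; same sizes as the near flap
- stand: tool stand, loose on the bench, 0.95 kg: a dark wooden foot 110 (its x) x 290 (its y) x 12 mm carrying four square steel tubes, open at the top, in a row along its y, 76 mm apart. Origin: centre of the foot's underside; its x points away from the robot (give or take 0.2 rad), z up. Each tube: inside 26 x 26 mm, wall 3 mm, 75 mm deep, rim 87 mm above the bench.
- tube0 (a point): centre of the inside floor of tube 1 of 4 of the stand (12 mm above the bench; tubes count along the stand's +y)
- tube1 (a point): centre of the inside floor of tube 2 of 4 of the stand (12 mm above the bench; tubes count along the stand's +y)
- tube2 (a point): centre of the inside floor of tube 3 of 4 of the stand (12 mm above the bench; tubes count along the stand's +y)
- tube3 (a point): centre of the inside floor of tube 4 of 4 of the stand (12 mm above the bench; tubes count along the stand's +y)
- file0: hand file, 170 mm long, 75 g: steel flat blade 15 x 5 mm for the first 80 mm from the tip, then a pale wooden handle with four flat sides, 22 x 22 mm and 90 mm long. Origin: the middle of the blade's tip; z runs along the file towards the handle; in the carton it leans 25 degrees from upright, two flat sides of the handle facing the carton's +y and -y. May be absent.
- file1: hand file, 170 mm long, 75 g: steel square blade 8 x 8 mm for the first 80 mm from the tip, then a pale wooden handle with four flat sides, 22 x 22 mm and 90 mm long. Origin: the middle of the blade's tip; z runs along the file towards the handle; in the carton it leans 25 degrees from upright, two flat sides of the handle facing the carton's +y and -y. May be absent.
- file2: hand file, 170 mm long, 75 g: steel round blade 9 mm in diameter for the first 80 mm from the tip, then a pale wooden handle with four flat sides, 22 x 22 mm and 90 mm long. Origin: the middle of the blade's tip; z runs along the file towards the handle; in the carton it leans 25 degrees from upright, two flat sides of the handle facing the carton's +y and -y. May be absent.
- file3: hand file, 170 mm long, 75 g: steel narrow flat blade 11 x 6 mm for the first 80 mm from the tip, then a pale wooden handle with four flat sides, 22 x 22 mm and 90 mm long. Origin: the middle of the blade's tip; z runs along the file towards the handle; in the carton it leans 25 degrees from upright, two flat sides of the handle facing the carton's +y and -y. May be absent.
- mug: bystander: white mug, 80 mm across, 92 mm high; origin at the centre of its underside
- jar: bystander: lidded glass jar, 84 mm across, 130 mm high; origin at the centre of its underside
Things that resemble listed ones, but are neither listed nor needed, are in the scene too. Leave any purple look-alike of the file2 alone. What is shaped like the file0 but red is not meant.

How it is judged:
By the outcome, as a careful person would: the job done as asked, in the order asked, and still so for the second after the job is handed in, with the robot touching nothing.
Of file0, file1, file2, file3 only 2 to 4 are there at a start; the rules pass over those that are not, and their reading is None.
At some moment in a run one of stand may be knocked a few centimetres aside while the robot is not near it.
It also fails if it takes over 210 s, if anything falls off the work surface, if the arm or the gripper's body presses on something with over 40 N, if the wrist force passes 120 N, or if a joint passes its speed limit or range.

ROBOT

A 6-joint arm with a two-finger parallel gripper is mounted at the origin on the work surface. World frame = base frame: x ahead of the robot, y to its left, z up, the work surface at z = 0. Lengths are in m, angles in rad, forces in N, time in s.
With the tool pointing down it reaches from about 0.35 to 0.85 m from the base axis. Payload 8.1 kg.
Tool frame: the origin (TCP) lies midway between the tips of the shut fingers; the grasp point (between the pads) lies 19 mm behind it (r.hold_point_z is the distance from the TCP to the grasp point, in m); x points along the fingers, z is the direction in which the jaws open and shut, and the axes are right-handed (so a half turn about x gives the same grasp; the last joint's range is limited). The gripper opens to 85 mm and grips with 20 to 120 N. Pads are 22 mm wide; open, the fingers measure 114 mm over their backs; the gripper's body (76 mm by 85 mm) begins 54 mm behind the grasp point. The pads swing forward as they close: fully open they stand 13 mm farther back than shut.
Start: joints at [-1.188, 0.13, 1.488, -0, 1.523, -0.085], TCP at [0.271, -0.536, 0.231] pointing down, gripper open.
Joint ranges: [-2.96, 2.96], [-0.89, 2.26], [0.02, 2.5], [-1.34, 4.48], [0, 2.73], [-2.66, 2.66]. Speed limits (rad/s): [2.39, 2.39, 2.79, 3.14, 3.14, 3.14].

INTERFACE

Orientations are given as a rotation vector (axis times angle).
In Python, from rig import r, snapshot, camera_params gives the robot as it stands.
- The arm moves only by the tool move_arm, never from a script. Its argument "plan" is a list of rows, each an object of numbers: "tx", "ty", "tz": the shift along the tool's x, y, z in m; "roll": the turn about the tool's x in rad. In form: [{"tx": .., "ty": .., "tz": .., "roll": ..}, ...]. A call has 1 to 5 rows; each row is the pose to reach, as a shift and turn from the pose commanded when the call began, along the tool's axes at that moment; what a row does not reach only later rows make up. A row lasts 1/8 s, in which the tool goes at most 62.5 mm and 10.7 degrees, less where a joint would pass 70% of its speed; a pose out of reach is approached as far as the arm can. A call with a gripper value outside its range is refused whole. "hand" is the opening, from 0 (shut) to 1 (fully open), set as the call begins (left out, the last holds). The fingers move at their own pace and stop on an object; "squeeze" is the grip in N (left out, the last holds). Time passes only in rows, so rows that repeat a pose let the fingers close. It gives the time, the measured TCP pose, the force and the opening at its end, in the units of the state.
- r.observe(): the state, without advancing time (a new reading comes with each control period).
- snapshot(name): name is "scene" or "side" or "wrist"; returns (picture, depth): 384x512x3 uint8, red, green, blue; 384x512 float32, m along the optical axis (not along the pixel's ray), 0 where there is no reading.
- camera_params(name): a dict with "mtx" (3x3 intrinsics, pixels), "R" (3x3) and "t" (3): a world point X has camera coordinates R X + t. Camera axes: x right, y down, z forward; pixel columns grow to the right and rows downward; lengths in m; the calibration is good to about 2 mm. A picture is of the moment at which its call begins: read the wrist's pose just before it. camera_params takes no time and is no camera call; for the wrist camera it gives the pose at the moment of the call.
- r.close_job(): hands the job in, once; it reports no verdict.
The state is a dict: "t": time; "joint_pos": joint angles; "dq": joint speeds; "joint_efforts": joint torques, N m; "position": TCP position; "ee_rot": TCP orientation; "force": force on the tool from outside, world axes, zero at the start; "wrist_torque": the same for the moment, N m; "grip_width": finger opening in m.
Only numpy, scipy, OpenCV 4.12 (cv2) and the standard library are available. Lean on these libraries where they do the work, as an engineer would, in place of code of your own. Each camera call takes 0.05 s, during which the arm holds its last target.

## Working session

There is one attempt and no reset: what is moved stays moved. The work goes in short steps, Python scripts to look and compute and a tool call to move; the robot and the scene stay as the last step left them, time stands still between calls to the robot, and variables do not carry over. Pictures are saved under pics/ and viewed, and the job is handed in when it is done.

Besides the shell and the picture viewer there is one more tool, called after "Emit:" in YAML: its name, and indented under it one key for each argument. move_arm: Moves the arm, as the interface text tells. Its arguments: {"type":"object","properties":{"plan":{"type":"array","items":{"type":"object","properties":{"tx":{"type":"number"},"ty":{"type":"number"},"tz":{"type":"number"},"roll":{"type":"number"}}}},"hand":{"type":"number"},"squeeze":{"type":"number"}},"required":["plan"]}

```bash
ls; mkdir -p pics
python3 - <<'E'
from rig import r,snapshot,camera_params
import cv2,numpy as np
print(r.observe())
for n in ["scene","side","wrist"]:
    c=camera_params(n); print(n,c)
    p,d=snapshot(n); cv2.imwrite(f"pics/{n}0.png",p[:,:,::-1]); np.savez(f"pics/{n}0.npz",p=p,d=d,K=c['mtx'],R=c['R'],t=c['t'])
E
```

```text
pics
{'t': 0.0, 'joint_pos': array([-1.18838945e+00,  1.31155974e-01,  1.48926418e+00, -7.09001009e-06,
        1.52299197e+00, -8.54016060e-02]), 'dq': array([-1.67935368e-03,  1.25312845e-03,  8.30431225e-06, -1.63180279e-03,
       -2.64923298e-03, -3.76366651e-04]), 'joint_efforts': array([ 1.94902168e-03, -5.69389987e+01, -5.00555706e+01,  9.91979687e-05,
        1.42883405e-02, -3.12701775e-05]), 'position': array([ 0.27037358, -0.53502456,  0.23025582]), 'ee_rot': array([ 0.85916057,  1.39640881, -0.85739743]), 'force': array([-0.00280173, -0.53708242,  0.5047477 ]), 'wrist_torque': array([0.03800964, 0.02311868, 0.01370409]), 'grip_width': 0.08505086601922006}
scene {'mtx': array([[448.0087207 ,   0.        , 253.75626632],
       [  0.        , 448.0087207 , 186.40677825],
       [  0.        ,   0.        ,   1.        ]]), 'R': array([[ 0.80723877,  0.59021875, -0.00272054],
       [ 0.51059037, -0.70062887, -0.49841415],
       [-0.29607946,  0.40095014, -0.86693479]]), 't': array([-0.38941759, -0.31416053,  1.81384285])}
side {'mtx': array([[359.64647131,   0.        , 257.69354849],
       [  0.        , 359.64647131, 189.75472455],
       [  0.        ,   0.        ,   1.        ]]), 'R': array([[ 0.99947302, -0.03042407,  0.01131609],
       [-0.01538981, -0.75107449, -0.66003808],
       [ 0.02858027,  0.6595161 , -0.75114691]]), 't': array([-0.56352019, -0.00291403,  1.18768372])}
wrist {'mtx': array([[270.63258783,   0.        , 255.22033083],
       [  0.        , 270.63258783, 188.04547299],
       [  0.        ,   0.        ,   1.        ]]), 'R': array([[ 0.45091662, -0.89256361, -0.00209812],
       [-0.86121705, -0.43569568,  0.26167627],
       [-0.23447685, -0.11618725, -0.96515342]]), 't': array([-0.59914244, -0.03297717,  0.37756454])}
```

View pics/scene0.png

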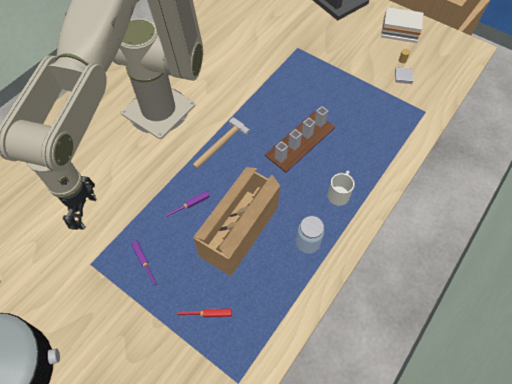

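View pics/side0.png

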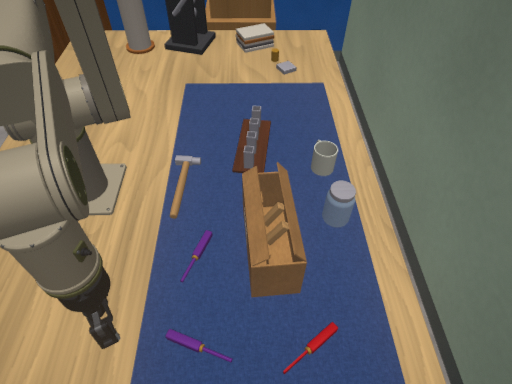

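View pics/wrist0.png

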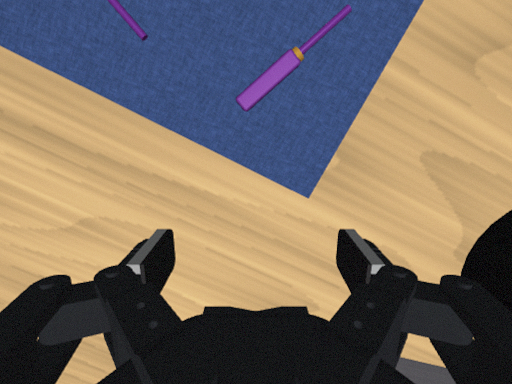

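The scene view shows the carton around (238,220), the stand around (300,140), the mug (341,188) and the jar (310,234). Purple and red look-alikes lie on the mat. I'll zoom in and measure.

```bash
cat > h.py <<'E'
import cv2,numpy as np
from rig import r,snapshot,camera_params
def cap(n,tag):
    c=camera_params(n); p,d=snapshot(n)
    np.savez(f"pics/{n}{tag}.npz",p=p,d=d,K=c['mtx'],R=c['R'],t=c['t']); return p,d,c
def load(n,tag):
    z=np.load(f"pics/{n}{tag}.npz"); return z['p'],z['d'],dict(mtx=z['K'],R=z['R'],t=z['t'])
def cloud(d,c):
    K=c['mtx'];v,u=np.mgrid[:d.shape[0],:d.shape[1]]
    X=np.stack([(u-K[0,2])/K[0,0]*d,(v-K[1,2])/K[1,1]*d,d],-1)
    return (X-c['t'])@c['R']
def ray(c,u,v,z):
    K=c['mtx'];q=c['R'].T@np.array([(u-K[0,2])/K[0,0],(v-K[1,2])/K[1,1],1.]);o=-c['R'].T@c['t']
    return o+q*(z-o[2])/q[2]
def proj(c,X):
    q=(np.atleast_2d(X)@c['R'].T+c['t'])@c['mtx'].T
    return q[:,:2]/q[:,2:]
def crop(p,x0,y0,x1,y1,name,s):
    cv2.imwrite(f"pics/{name}.png",cv2.resize(p[y0:y1,x0:x1,::-1],None,fx=s,fy=s,interpolation=cv2.INTER_CUBIC))
E
python3 - <<'E'
from h import *
p,d,c=load("scene","0"); crop(p,170,90,360,280,"a_scene",3.1)
p2,d2,c2=load("side","0"); crop(p2,225,95,365,305,"a_side",2.8)
for n in("scene","side"):
    p,d,c=load(n,"0");X=cloud(d,c);print(n,[np.round(X[v,u],3) for u,v in ((50,50),(300,300),(200,340))], (d==0).mean())
E
```

```text
scene [array([-1.358,  0.284, -0.652]), array([ 0.893, -0.314,  0.004]), array([ 0.715, -0.595,  0.002])] 0.0039825439453125
side [array([ 0.219, -0.249,  0.61 ]), array([ 0.663, -0.401, -0.001]), array([ 0.409, -0.498,  0.002])] 0.004191080729166667
```

View pics/a_scene.png

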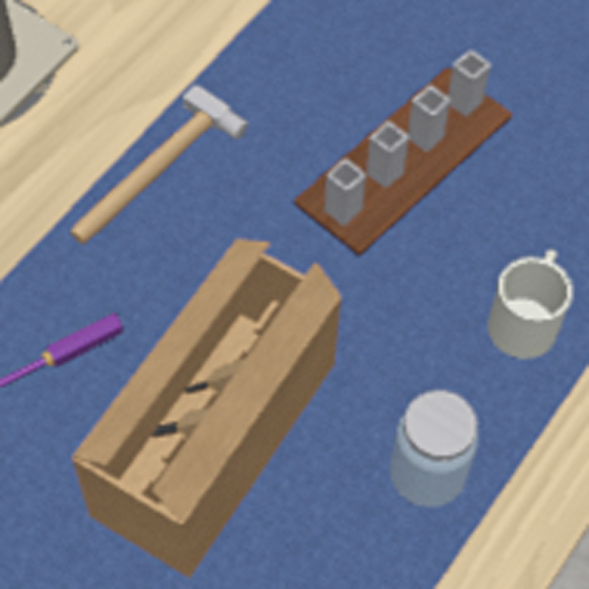

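View pics/a_side.png

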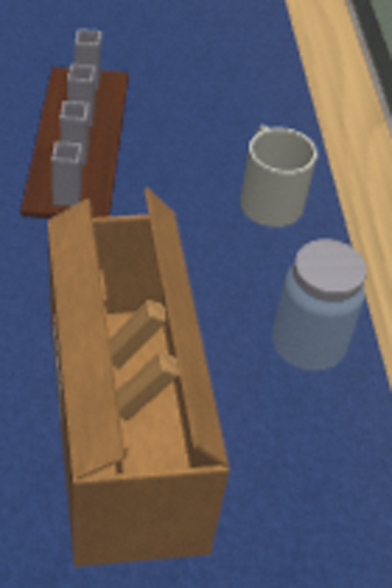

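```bash
cat > est.py <<'E'
from h import *
def carton(X):
    # faces by height
    m=(X[...,2]>.03)&(X[...,2]<.14)
    return X[m]
def stand(tag,names=("scene","side")):
    out={}
    for n in names:
        p,d,c=load(n,tag);X=cloud(d,c)
        roi=(X[...,0]>.3)&(X[...,0]<.9)&(X[...,1]>0.05)&(X[...,1]<.7)
        hsv=cv2.cvtColor(p,cv2.COLOR_RGB2HSV)
        brown=roi&(p[...,0].astype(int)>p[...,2].astype(int)+15)&(X[...,2]<.03)&(hsv[...,2]<130)
        rim=roi&(X[...,2]>.078)&(X[...,2]<.095)&(hsv[...,1]<90)
        out[n]=(X[brown],X[rim],brown,rim)
    return out
E
python3 - <<'E'
from est import *
for n in("scene","side"):
    p,d,c=load(n,"0");X=cloud(d,c)
    roi=(X[...,0]>.4)&(X[...,0]<.8)&(X[...,1]>-.35)&(X[...,1]<.12)
    P=X[roi&(X[...,2]>.03)&(X[...,2]<.15)]
    print(n,len(P),P.min(0),P.max(0))
    P2=P[:,:2].astype(np.float32)
    img=np.zeros((500,500),np.uint8); ij=((P2-[.4,-.35])/.001).astype(int); img[499-ij[:,1].clip(0,499),ij[:,0].clip(0,499)]=255
    cv2.imwrite(f"pics/top_{n}.png",img)
for n,(b,rm,mb,mr) in stand("0").items():
    print(n,len(b),len(rm))
    if len(b):print(cv2.minAreaRect(b[:,:2].astype(np.float32)),np.median(b[:,2]))
    if len(rm):print(cv2.minAreaRect(rm[:,:2].astype(np.float32)),np.median(rm[:,2]))
E
```

```text
scene 2147 [ 0.41282487 -0.34990198  0.0300368 ] [0.79999828 0.11967177 0.14998394]
side 2459 [ 0.51282634 -0.34973701  0.03017169] [0.79992898 0.11997644 0.14998906]
scene 1031 312
((0.48095887899398804, 0.20972108840942383), (0.31323954463005066, 0.2620201110839844), 81.38660430908203) 0.011255944255678694
((0.6870641708374023, 0.19129544496536255), (0.2643628418445587, 0.3131242096424103), 85.39879608154297) 0.08485916117765738
side 988 363
((0.610637366771698, 0.3266335129737854), (0.7829862833023071, 0.2600695788860321), 55.375213623046875) 0.011873597406233043
((0.6875087022781372, 0.18409308791160583), (0.26625341176986694, 0.3109726011753082), 82.32316589355469) 0.08531545792494419
```

```bash
python3 -c "
import cv2,numpy as np
cv2.imwrite('pics/top2.png',np.hstack([cv2.imread('pics/top_scene.png')[:,:390],cv2.imread('pics/top_side.png')[:,:390]]))"
```

```text
(no output)
```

View pics/top2.png

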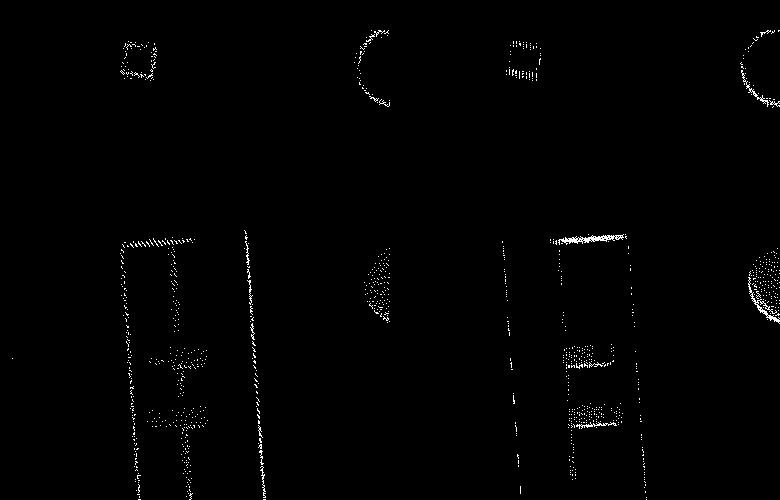

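```bash
cat >> est.py <<'E'
def fitline_axis(P,n,off0,w):
    s=P[:,:2]@n; return s
def fitstand(tag,names=("scene","side"),c0=(0.55,0.27)):
    A=[]
    for n in names:
        p,d,c=load(n,tag);X=cloud(d,c)
        rim=(abs(X[...,2]-.087)<.006)&(np.hypot(X[...,0]-c0[0],X[...,1]-c0[1])<.2)
        P=X[rim][:,:2]; A.append(P)
        brown=(abs(X[...,2]-.012)<.006)&(np.hypot(X[...,0]-c0[0],X[...,1]-c0[1])<.25)&(p[...,0].astype(int)>p[...,2].astype(int)+10)
        B=X[brown][:,:2].astype(np.float32)
        print(n,len(P),"rim",cv2.minAreaRect(P.astype(np.float32)),"foot",cv2.minAreaRect(B))
    return A
E
python3 - <<'E'
from est import *
from scipy.optimize import least_squares
for n in("scene","side"):
    p,d,c=load(n,"0");X=cloud(d,c)
    roi=(X[...,0]>.48)&(X[...,0]<.72)&(X[...,1]>-.5)&(X[...,1]<.0)&(X[...,2]>.03)&(X[...,2]<.15)
    P=X[roi]; 
    pr=lambda m: print(n,len(P[m]),np.polyfit(P[m][:,1],P[m][:,0],1))
    # far wall outer
    xl=lambda y:.646-.0667*(y+.08)
    m=abs(P[:,0]-xl(P[:,1]))<.006; pr(m)
    print(' y range far',P[m][:,1].min(),P[m][:,1].max())
    m=abs(P[:,0]-xl(P[:,1])+.125)<.012; pr(m)
    print('ymin', np.sort(P[:,1])[[0,5,20]])
    m=(P[:,1]<np.min(P[:,1])+.02)&(P[:,0]>.56)&(P[:,0]<.66)
    if m.sum()>5: print('endwall',m.sum(),np.polyfit(P[m][:,0],P[m][:,1],1), P[m][:,0].min(),P[m][:,0].max())
    m=(abs(P[:,1]+.09)<.01)&(P[:,0]<.61); print('+y inner',np.polyfit(P[m][:,0],P[m][:,1],1))
fitstand("0")
E
```

```text
scene 792 [-0.06774798  0.64051587]
 y range far -0.38393769331787037 -0.08070159996022547
scene 360 [-0.06665885  0.51650872]
ymin [-0.39128043 -0.39025349 -0.3896658 ]
endwall 312 [ 0.07017551 -0.42800285] 0.5603824116678443 0.6598584484853545
+y inner [ 0.06873112 -0.13140596]
side 31 [-0.09001841  0.62749134]
 y range far -0.3818878410461334 -0.3798022277566384
side 364 [-0.11146183  0.49814226]
ymin [-0.39170393 -0.39062334 -0.39009783]
endwall 928 [ 0.07036704 -0.42734185] 0.5600675053125361 0.6599799889960136
+y inner [ 0.06928013 -0.13082018]
scene 161 rim ((0.5536282062530518, 0.20194131135940552), (0.26593050360679626, 0.03517854958772659), 81.87720489501953) foot ((0.5561622977256775, 0.20198363065719604), (0.2926275432109833, 0.11060169339179993), 82.19722747802734)
side 166 rim ((0.549733579158783, 0.2026870846748352), (0.2662360966205597, 0.03242231905460358), 82.0134506225586) foot ((0.5502414703369141, 0.20095863938331604), (0.2909388840198517, 0.10818503051996231), 82.07970428466797)
```

```bash
cat >> h.py <<'E'
from scipy.spatial.transform import Rotation as Ro
def Rt(): return Ro.from_rotvec(r.observe()['ee_rot']).as_matrix()
CX,CY,PH=0.5895,-0.2370,0.0685
def c2w(x,y,z,C=None):
    x0,y0,ph=C or (CX,CY,PH)
    return np.array([x0+x*np.cos(ph)-y*np.sin(ph),y0+x*np.sin(ph)+y*np.cos(ph),z])
def go(target,zyaw):
    """shift in tool axes to target TCP, and roll so tool z is along world yaw zyaw (mod pi)"""
    R=Rt();s=r.observe();dv=R.T@(np.array(target)-s['position'])
    cur=np.arctan2(R[1,2],R[0,2])
    # roll about tool x (down): yaw decreases with +roll if x is down
    dy=(zyaw-cur+np.pi/2)%np.pi-np.pi/2
    roll=-dy if R[2,0]<0 else dy
    print("t",round(s['t'],2),"pos",np.round(s['position'],4),"shift",np.round(dv,4),"roll",round(roll,4),"toolz yaw",round(cur,3),"q6",round(s['joint_pos'][5],2),"F",np.round(s['force'],1),"w",round(s['grip_width'],4))
E
python3 - <<'E'
from h import *
print(Rt().round(3))
go(c2w(0,.075,.32),PH+np.pi/2)
E
```

```text
[[-0.001  0.893  0.451]
 [ 0.001  0.451 -0.893]
 [-1.     0.    -0.001]]
t 0.15 pos [ 0.2704 -0.5351  0.2305] shift [-0.0892  0.4484 -0.1915] roll 0.3993 toolz yaw -1.103 q6 -0.09 F [ 0.4 -0.6 -0.9] w 0.0856
```

Emit:
move_arm:
  plan:
    - {"tx": -0.06, "ty": 0.0, "tz": 0.0, "roll": 0.1}
    - {"tx": -0.09, "ty": 0.05, "tz": -0.02, "roll": 0.2}
    - {"tx": -0.09, "ty": 0.105, "tz": -0.045, "roll": 0.3}
    - {"tx": -0.09, "ty": 0.16, "tz": -0.07, "roll": 0.4}
    - {"tx": -0.09, "ty": 0.215, "tz": -0.09, "roll": 0.4}
  hand: 0

```text
t: 0.78
position: [0.4227, -0.3566, 0.3212]
ee_rot: [1.16, 1.24, -1.16]
force: [0.1, -1.0, 0.2]
grip_width: -0.0001
```

Run:
```python
from h import *
go(c2w(0,.075,.32),PH+np.pi/2)
```

```text
t 0.78 pos [ 0.4227 -0.3566  0.3212] shift [ 0.0012  0.1741 -0.1833] roll -0.0025 toolz yaw -1.505 q6 0.71 F [ 0.1 -1.   0.2] w -0.0001
```

Emit:
move_arm:
  plan:
    - {"tx": 0, "ty": 0.04, "tz": -0.045}
    - {"tx": 0, "ty": 0.08, "tz": -0.09}
    - {"tx": 0, "ty": 0.12, "tz": -0.135}
    - {"tx": 0, "ty": 0.165, "tz": -0.18}
    - {"tx": 0, "ty": 0.165, "tz": -0.18}

```text
$.plan[0]: bad value
```

Run:
```python
from h import *
go(c2w(0,.075,.32),PH+np.pi/2)
p,d,c=cap("wrist","1"); crop(p,0,0,512,384,"wrist1",1.5)
X=cloud(d,c); print(c['R'],-c['R'].T@c['t'])
```

```text
t 0.78 pos [ 0.4227 -0.3566  0.3212] shift [ 0.0012  0.1741 -0.1833] roll -0.0025 toolz yaw -1.505 q6 0.71 F [ 0.1 -1.   0.2] w -0.0001
[[ 6.59417824e-02 -9.97823466e-01 -1.12206595e-04]
 [-9.63000763e-01 -6.36699501e-02  2.61869561e-01]
 [-2.61306737e-01 -1.71600906e-02 -9.65103269e-01]] [ 0.48945327 -0.35195177  0.46267398]
```

View pics/wrist1.png

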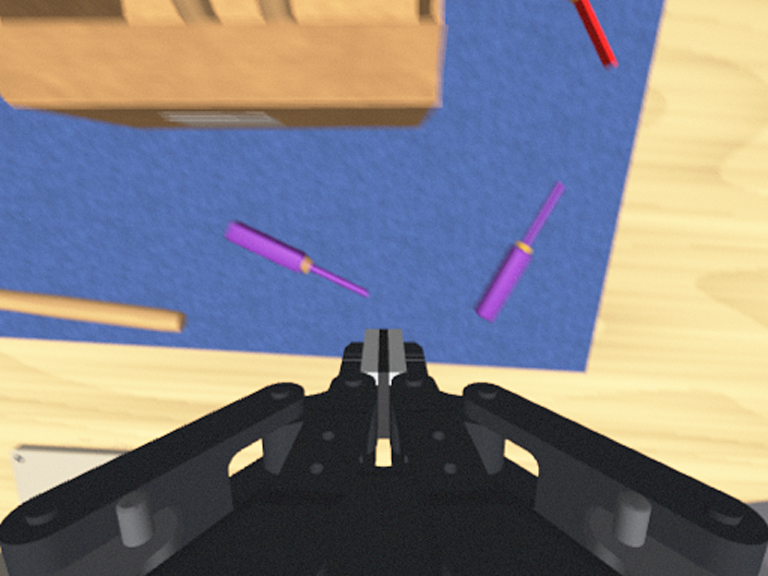

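The near part of the carton is at the top of the wrist view. The handles are at (220,10) and (290,10).

Emit:
move_arm:
  plan:
    - {"tx": 0.0, "ty": 0.02, "tz": -0.03, "roll": 0.0}
    - {"tx": 0.0, "ty": 0.045, "tz": -0.065, "roll": 0.0}
    - {"tx": 0.0, "ty": 0.065, "tz": -0.1, "roll": 0.0}
    - {"tx": 0.0, "ty": 0.075, "tz": -0.115, "roll": 0.0}
    - {"tx": 0.0, "ty": 0.075, "tz": -0.115, "roll": 0.0}

```text
t: 1.45
position: [0.4892, -0.2379, 0.3211]
ee_rot: [1.158, 1.242, -1.158]
force: [0.2, -0.4, -0.6]
grip_width: -0.0001
```

Run:
```python
from h import *
go(c2w(0,.075,.32),PH+np.pi/2)
p,d,c=cap("wrist","2"); crop(p,0,0,512,384,"wrist2",1.5)
X=cloud(d,c)
P=X[(X[...,1]>-.5)&(X[...,1]<0)&(X[...,2]>.02)]
C=(P[:,:2]-[CX,CY])@np.array([[np.cos(PH),-np.sin(PH)],[np.sin(PH),np.cos(PH)]])
P=np.c_[C,P[:,2]]
np.save("pics/P.npy",P)
for y0 in (.09,0,-.09):
  m=(abs(P[:,1]-y0)<.01)&(P[:,0]>-.1)&(P[:,0]<.1)&(P[:,2]>.1)
  q=P[m]; q=q[np.argsort(q[:,0])]
  b=np.round(q[:,0]/.006).astype(int)
  print(y0,[(k*6,round(q[b==k][:,2].min()*1e3),round(q[b==k][:,2].max()*1e3)) for k in np.unique(b)])
```

```text
t 1.45 pos [ 0.4892 -0.2379  0.3211] shift [ 0.001   0.1002 -0.0689] roll 0.0011 toolz yaw -1.501 q6 0.95 F [ 0.2 -0.4 -0.6] w -0.0001
0.09 [(np.int64(-66), 159, 163), (np.int64(-60), 160, 167), (np.int64(-54), 164, 171), (np.int64(-48), 168, 174), (np.int64(-42), 172, 179), (np.int64(-36), 177, 183), (np.int64(-30), 180, 187), (np.int64(-24), 185, 189), (np.int64(30), 194, 198), (np.int64(36), 193, 199), (np.int64(42), 185, 194), (np.int64(48), 178, 186), (np.int64(54), 170, 178), (np.int64(60), 163, 170), (np.int64(66), 161, 163)]
0 [(np.int64(-102), 357, 370), (np.int64(-96), 325, 388), (np.int64(-90), 324, 419), (np.int64(-84), 362, 423), (np.int64(-78), 404, 424), (np.int64(-66), 160, 163), (np.int64(-60), 160, 166), (np.int64(-54), 164, 171), (np.int64(-48), 169, 174), (np.int64(-42), 173, 179), (np.int64(-36), 177, 463), (np.int64(-30), 181, 188), (np.int64(-24), 184, 189), (np.int64(30), 194, 198), (np.int64(36), 193, 199), (np.int64(42), 185, 194), (np.int64(48), 178, 186), (np.int64(54), 170, 178), (np.int64(60), 162, 171), (np.int64(66), 160, 164)]
-0.09 [(np.int64(-66), 160, 162), (np.int64(-60), 160, 166), (np.int64(-54), 164, 170), (np.int64(-48), 169, 174), (np.int64(-42), 173, 179), (np.int64(-36), 177, 182), (np.int64(-30), 181, 187), (np.int64(-24), 184, 190), (np.int64(30), 195, 197), (np.int64(36), 193, 200), (np.int64(42), 185, 194), (np.int64(48), 178, 186), (np.int64(54), 170, 178), (np.int64(60), 162, 172), (np.int64(66), 160, 164)]
```

View pics/wrist2.png

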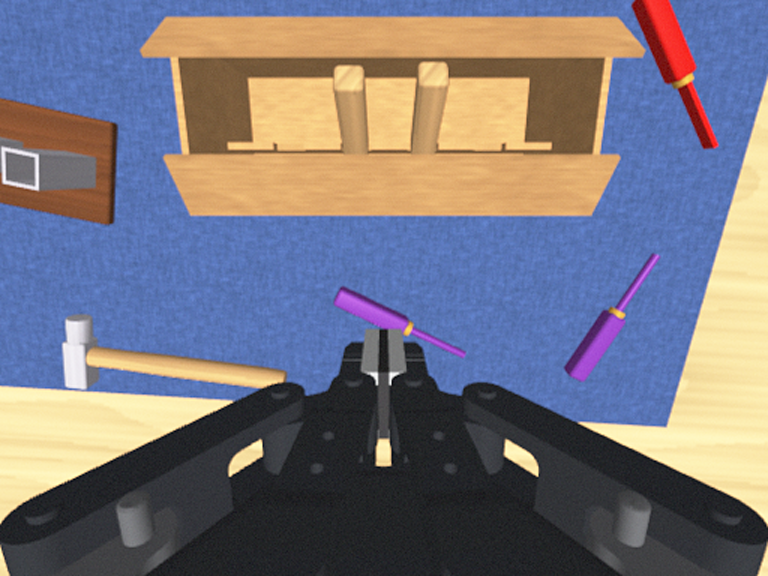

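The two files are in the middle lanes, at (348,110) and (428,110). The outer lanes are empty. The near flap's edge is at carton x ≈ -24 mm and the far flap's at ≈ +30 mm. Next I go in between the flaps.

Emit:
move_arm:
  plan:
    - {"tx": 0.0, "ty": 0.04, "tz": -0.03, "roll": 0.0}
    - {"tx": 0.0, "ty": 0.08, "tz": -0.06, "roll": 0.0}
    - {"tx": 0.0, "ty": 0.103, "tz": -0.07, "roll": 0.0}
    - {"tx": 0.04, "ty": 0.103, "tz": -0.07, "roll": 0.0}
    - {"tx": 0.08, "ty": 0.103, "tz": -0.07, "roll": 0.0}

```text
t: 2.12
position: [0.5871, -0.1633, 0.2405]
ee_rot: [1.159, 1.239, -1.16]
force: [0.0, -0.5, -0.3]
grip_width: -0.0001
```

Run:
```python
from h import *
go(c2w(0.003,.075,.175),PH+np.pi/2)
```

```text
t 2.12 pos [ 0.5871 -0.1633  0.2405] shift [ 0.0655  0.0003 -0.0013] roll -0.0016 toolz yaw -1.504 q6 1.15 F [ 0.  -0.5 -0.3] w -0.0001
```

Emit:
move_arm:
  plan:
    - {"tx": 0.035, "ty": 0.0, "tz": 0.0, "roll": 0.0}
    - {"tx": 0.065, "ty": 0.0, "tz": 0.0, "roll": 0.0}
    - {"tx": 0.065, "ty": 0.02, "tz": 0.0, "roll": 0.0}
    - {"tx": 0.065, "ty": 0.04, "tz": 0.0, "roll": 0.0}
    - {"tx": 0.065, "ty": 0.055, "tz": 0.0, "roll": 0.0}

```text
t: 2.75
position: [0.6412, -0.16, 0.1758]
ee_rot: [1.159, 1.241, -1.162]
force: [-6.3, -0.8, -2.4]
grip_width: -0.0002
```

Emit:
move_arm:
  plan:
    - {"tx": 0.0, "ty": 0.008, "tz": 0.0, "roll": 0.0}
    - {"tx": 0.0, "ty": 0.011, "tz": 0.0, "roll": 0.0}
    - {"tx": 0.0, "ty": 0.011, "tz": 0.0, "roll": 0.0}

```text
t: 3.12
position: [0.6505, -0.1587, 0.1754]
ee_rot: [1.158, 1.243, -1.164]
force: [-10.9, -2.5, 1.9]
grip_width: 0.0002
```

Run:
```python
from h import *
go(c2w(-0.063,.075,.175),PH+np.pi/2)
p,d,c=cap("side","3"); crop(p,225,95,365,305,"side3",2.8)
```

```text
t 3.12 pos [ 0.6505 -0.1587  0.1754] shift [ 0.001  -0.1292 -0.0008] roll -0.0021 toolz yaw -1.504 q6 1.19 F [-10.9  -2.5   1.9] w 0.0002
```

View pics/side3.png

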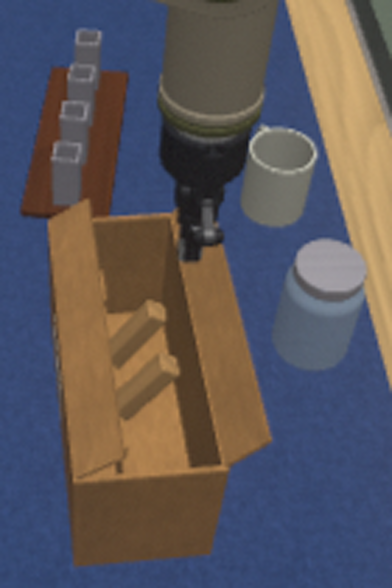

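The far flap is folded back to about its stop. Next is the near flap.

Emit:
move_arm:
  plan:
    - {"tx": 0.0, "ty": -0.03, "tz": 0.0, "roll": 0.0}
    - {"tx": 0.0, "ty": -0.06, "tz": 0.0, "roll": 0.0}
    - {"tx": 0.0, "ty": -0.085, "tz": 0.0, "roll": 0.0}
    - {"tx": 0.0, "ty": -0.105, "tz": 0.0, "roll": 0.0}
    - {"tx": 0.0, "ty": -0.122, "tz": 0.0, "roll": 0.0}

```text
t: 3.8
position: [0.532, -0.1664, 0.1783]
ee_rot: [1.161, 1.235, -1.157]
force: [5.7, 0.8, 4.8]
grip_width: 0.0001
```

Emit:
move_arm:
  plan:
    - {"tx": 0.0, "ty": -0.008, "tz": 0.0, "roll": 0.0}
    - {"tx": 0.0, "ty": -0.009, "tz": 0.0, "roll": 0.0}
    - {"tx": 0.0, "ty": -0.009, "tz": 0.0, "roll": 0.0}

```text
t: 4.18
position: [0.5223, -0.1663, 0.1764]
ee_rot: [1.159, 1.24, -1.159]
force: [1.2, -1.5, 1.7]
grip_width: 0.0001
```

Run:
```python
from h import *
go(c2w(-0.063,.075,.175),PH+np.pi/2)
```

```text
t 4.17 pos [ 0.5223 -0.1663  0.1764] shift [ 0.0014 -0.0008  0.0002] roll -0.0009 toolz yaw -1.503 q6 1.1 F [ 1.2 -1.5  1.7] w 0.0001
```

Emit:
move_arm:
  plan:
    - {"tx": 0.0, "ty": -0.005, "tz": 0.0, "roll": 0.0}
    - {"tx": 0.0, "ty": -0.005, "tz": 0.0, "roll": 0.0}
    - {"tx": -0.06, "ty": 0.0, "tz": 0.0, "roll": 0.0}
    - {"tx": -0.12, "ty": 0.0, "tz": 0.03, "roll": 0.0}
    - {"tx": -0.145, "ty": 0.0, "tz": 0.05, "roll": 0.0}

```text
t: 4.8
position: [0.526, -0.2166, 0.3246]
ee_rot: [1.159, 1.238, -1.158]
force: [-0.3, -0.2, 0.1]
grip_width: -0.0003
```

Emit:
move_arm:
  plan:
    - {"tx": 0.0, "ty": -0.02, "tz": 0.015, "roll": 0.0}
    - {"tx": 0.0, "ty": -0.04, "tz": 0.025, "roll": 0.0}
    - {"tx": 0.0, "ty": -0.04, "tz": 0.025, "roll": 0.0}

```text
t: 5.18
position: [0.4857, -0.2439, 0.3203]
ee_rot: [1.16, 1.242, -1.161]
force: [-0.2, -0.1, -0.1]
grip_width: -0.0003
```

Run:
```python
from h import *
go(c2w(0,.03,.3),PH+np.pi/2)
p,d,c=cap("wrist","4"); crop(p,0,0,512,384,"wrist4",1.5)
X=cloud(d,c)
M=np.array([[np.cos(PH),-np.sin(PH)],[np.sin(PH),np.cos(PH)]])
C=np.concatenate([(X[...,:2]-[CX,CY])@M,X[...,2:]],-1)
P=C.reshape(-1,3)
for lo,hi,nm in((.0,.06,'+30'),(-.06,0,'-30')):
  m=(P[:,1]>lo)&(P[:,1]<hi)&(P[:,0]>-.02)&(P[:,0]<.05)&(P[:,2]>.125)&(P[:,2]<.2); q=P[m]
  print(nm,len(q),'y',np.percentile(q[:,1],[1,50,99]).round(4),'xmax',q[:,0].max().round(4),'zmax',q[:,2].max().round(4))
  for z in(.13,.14,.15,.16,.165):
    s=q[abs(q[:,2]-z)<.003]
    if len(s): print(z,'x',s[:,0].min().round(4),s[:,0].max().round(4),'y',s[:,1].min().round(4),s[:,1].max().round(4))
for y0 in(.09,-.09):
  m=(abs(P[:,1]-y0)<.01)&(abs(P[:,0])<.13)&(P[:,2]>.15)&(P[:,2]<.23); q=P[m]
  for s in(-1,1):
    w=q[q[:,0]*s>.06]; 
    if len(w): print(y0,s,'ext',w[:,0].min(),w[:,0].max(),w[:,2].max())
```

```text
t 5.17 pos [ 0.4857 -0.2439  0.3203] shift [ 0.0202  0.104  -0.03  ] roll -0.0023 toolz yaw -1.505 q6 0.94 F [-0.2 -0.1 -0.1] w -0.0003
+30 806 y [0.0198 0.03   0.0415] xmax 0.0398 zmax 0.1574
0.13 x 0.0042 0.0223 y 0.0198 0.0419
0.14 x 0.0102 0.0339 y 0.0199 0.0415
0.15 x 0.0158 0.039 y 0.0204 0.0417
0.16 x 0.0245 0.0245 y 0.0323 0.0323
-30 760 y [-0.0398 -0.0287 -0.0181] xmax 0.0425 zmax 0.1534
0.13 x 0.0083 0.0171 y -0.0401 -0.0186
0.14 x 0.0143 0.0425 y -0.0401 -0.018
0.15 x 0.0215 0.037 y -0.0395 -0.0184
0.09 -1 ext -0.09526026215519402 -0.06008011509865565 0.19671278737518466
0.09 1 ext 0.06000927599081881 0.06846679388444106 0.16823875976058905
-0.09 -1 ext -0.09581352209020062 -0.06044044676917159 0.1969810573250809
-0.09 1 ext 0.06005393632350865 0.06772825118681519 0.16777849290060567
```

View pics/wrist4.png

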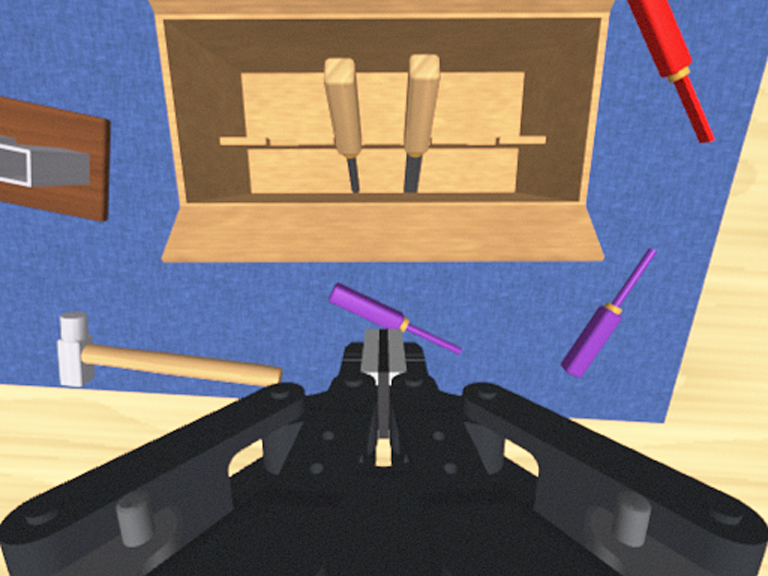

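```bash
cat >> est.py <<'E'
def ccoord(X):
    M=np.array([[np.cos(PH),-np.sin(PH)],[np.sin(PH),np.cos(PH)]])
    return np.concatenate([(X[...,:2]-[CX,CY])@M,X[...,2:]],-1).reshape(-1,3)
def handles(n,tag):
  p,d,c=load(n,tag);P=ccoord(cloud(d,c))
  for lo,hi,nm in((.012,.048,'+30'),(-.048,-.012,'-30')):
    m=(P[:,1]>lo)&(P[:,1]<hi)&(P[:,0]>-.03)&(P[:,0]<.055)&(P[:,2]>.105)&(P[:,2]<.2); q=P[m]
    if len(q)<20: continue
    top=q[q[:,2]>q[:,2].max()-.006]
    # xz histogram: front edge for each z
    b=np.round(q[:,2]/.005).astype(int)
    print(n,tag,nm,len(q),'y',np.percentile(q[:,1],[1,99]).round(4),[(k*5,round(q[b==k][:,0].min()*1e3),round(q[b==k][:,0].max()*1e3)) for k in np.unique(b)])
E
python3 - <<'E'
from est import *
for n,t in(("scene","0"),("side","0"),("side","3"),("wrist","2"),("wrist","4")): handles(n,t)
E
```

```text
scene 0 +30 155 y [0.0125 0.0474] [(np.int64(105), -6, 5), (np.int64(110), -6, 3), (np.int64(115), -1, 10), (np.int64(120), 1, 10), (np.int64(125), 7, 7), (np.int64(130), 5, 10), (np.int64(135), 10, 14), (np.int64(140), 13, 17), (np.int64(145), 16, 18), (np.int64(150), 20, 20), (np.int64(170), 51, 54), (np.int64(175), 50, 55), (np.int64(180), -30, 55), (np.int64(185), -28, 53), (np.int64(190), -28, 50), (np.int64(195), -23, 44), (np.int64(200), 35, 40)]
scene 0 -30 149 y [-0.0476 -0.0121] [(np.int64(105), -2, 7), (np.int64(110), -2, 6), (np.int64(115), 0, 10), (np.int64(120), 7, 7), (np.int64(125), 9, 12), (np.int64(130), 13, 14), (np.int64(135), 13, 16), (np.int64(170), 53, 55), (np.int64(175), 48, 55), (np.int64(180), -30, 54), (np.int64(185), -29, 52), (np.int64(190), -27, 48), (np.int64(195), -22, 43), (np.int64(200), 35, 41)]
side 0 +30 312 y [0.0135 0.0464] [(np.int64(105), -11, 10), (np.int64(110), -10, 12), (np.int64(115), -6, 21), (np.int64(120), -3, 23), (np.int64(125), -1, 25), (np.int64(130), 2, 28), (np.int64(135), 5, 30), (np.int64(140), 9, 36), (np.int64(145), 12, 37),
[... 2269 characters left out ...]
-30, 48), (np.int64(190), -27, 44), (np.int64(195), 32, 40), (np.int64(200), 32, 36)]
wrist 4 +30 1042 y [0.0198 0.0415] [(np.int64(105), -9, -4), (np.int64(110), -8, 15), (np.int64(115), -4, 10), (np.int64(120), -2, 5), (np.int64(125), 1, 25), (np.int64(130), 4, 20), (np.int64(135), 7, 14), (np.int64(140), 10, 34), (np.int64(145), 14, 40), (np.int64(150), 16, 38), (np.int64(155), 19, 32)]
wrist 4 -30 1016 y [-0.0398 -0.0181] [(np.int64(105), -6, 0), (np.int64(110), -5, 2), (np.int64(115), -1, 23), (np.int64(120), 2, 17), (np.int64(125), 5, 13), (np.int64(130), 8, 17), (np.int64(135), 12, 34), (np.int64(140), 15, 42), (np.int64(145), 18, 42), (np.int64(150), 22, 36), (np.int64(155), 26, 29)]
```

Run:
```python
from h import *
go(c2w(.0215,.0307,.118),PH+np.pi/2)
```

```text
t 5.22 pos [ 0.4863 -0.2435  0.3204] shift [ 0.2023  0.1251 -0.0301] roll -0.0018 toolz yaw -1.504 q6 0.95 F [0.5 0.7 0.3] w -0.0
```

Emit:
move_arm:
  plan:
    - {"tx": 0.0, "ty": 0.04, "tz": -0.01, "roll": 0.0}
    - {"tx": 0.0, "ty": 0.085, "tz": -0.02, "roll": 0.0}
    - {"tx": 0.0, "ty": 0.125, "tz": -0.03, "roll": 0.0}
    - {"tx": 0.04, "ty": 0.125, "tz": -0.03, "roll": 0.0}
    - {"tx": 0.09, "ty": 0.125, "tz": -0.03, "roll": 0.0}
  hand: 0.6
  squeeze: 20

```text
t: 5.85
position: [0.6113, -0.204, 0.2306]
ee_rot: [1.158, 1.24, -1.157]
force: [1.2, 0.1, 0.5]
grip_width: 0.0512
```

Run:
```python
from h import *
go(c2w(.0215,.0307,.118),PH+np.pi/2)
```

```text
t 5.85 pos [ 0.6113 -0.204   0.2306] shift [ 0.1126 -0.0027  0.0006] roll 0.0011 toolz yaw -1.501 q6 1.1 F [1.2 0.1 0.5] w 0.0512
```

Emit:
move_arm:
  plan:
    - {"tx": 0.045, "ty": -0.002, "tz": 0.0, "roll": 0.0}
    - {"tx": 0.085, "ty": -0.002, "tz": 0.0, "roll": 0.0}
    - {"tx": 0.112, "ty": -0.002, "tz": 0.0, "roll": 0.0}
    - {"tx": 0.112, "ty": -0.002, "tz": 0.0, "roll": 0.0}

```text
t: 6.35
position: [0.6057, -0.2035, 0.1154]
ee_rot: [1.158, 1.248, -1.162]
force: [0.0, -0.2, 0.1]
grip_width: 0.0512
```

Emit:
move_arm:
  plan:
    - {"tx": 0.0, "ty": 0.0, "tz": 0.0, "roll": 0.0}
    - {"tx": 0.0, "ty": 0.0, "tz": 0.0, "roll": 0.0}
    - {"tx": 0.0, "ty": 0.0, "tz": 0.0, "roll": 0.0}
    - {"tx": 0.0, "ty": 0.0, "tz": 0.0, "roll": 0.0}
  hand: 0
  squeeze: 30

```text
t: 6.85
position: [0.6092, -0.2057, 0.1211]
ee_rot: [1.16, 1.237, -1.157]
force: [2.8, 0.9, 5.2]
grip_width: 0.0214
```

Run:
```python
from h import *
go(c2w(.0215,.0307,.118),PH+np.pi/2)
```

```text
t 6.85 pos [ 0.6092 -0.2057  0.1211] shift [ 0.0031 -0.0003 -0.0009] roll -0.0007 toolz yaw -1.503 q6 1.1 F [2.8 0.9 5.2] w 0.0214
```

Emit:
move_arm:
  plan:
    - {"tx": -0.02, "ty": 0.0, "tz": 0.0, "roll": 0.0}
    - {"tx": -0.05, "ty": 0.0, "tz": 0.0, "roll": 0.0}
    - {"tx": -0.05, "ty": -0.015, "tz": 0.0, "roll": 0.0}
    - {"tx": -0.05, "ty": -0.03, "tz": 0.0, "roll": 0.0}
    - {"tx": -0.05, "ty": -0.03, "tz": 0.0, "roll": 0.0}

```text
t: 7.48
position: [0.578, -0.2076, 0.1708]
ee_rot: [1.16, 1.239, -1.159]
force: [0.8, -0.8, -0.2]
grip_width: 0.0213
```

Run:
```python
from h import *
go(c2w(-.048,.0307,.17),PH+np.pi/2)
p,d,c=cap("side","5"); crop(p,225,95,365,305,"side5",2.8)
```

```text
t 7.47 pos [ 0.578  -0.2076  0.1708] shift [ 0.0007 -0.0386 -0.0006] roll -0.0012 toolz yaw -1.503 q6 1.08 F [ 0.8 -0.8 -0.2] w 0.0213
```

View pics/side5.png

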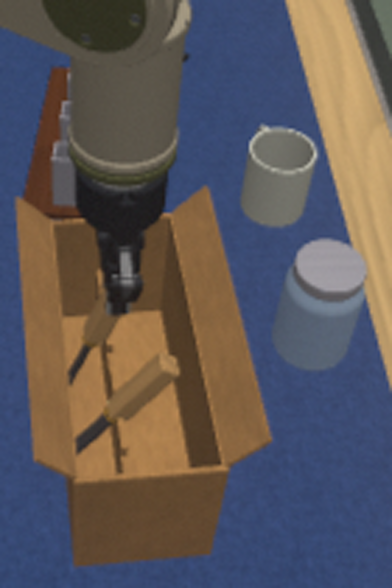

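The file is held, with its tip against the near wall. I'll keep pivoting it upright.

Emit:
move_arm:
  plan:
    - {"tx": 0.0, "ty": -0.012, "tz": 0.0, "roll": 0.0}
    - {"tx": 0.0, "ty": -0.025, "tz": 0.0, "roll": 0.0}
    - {"tx": 0.0, "ty": -0.038, "tz": 0.0, "roll": 0.0}
    - {"tx": 0.0, "ty": -0.038, "tz": 0.0, "roll": 0.0}

```text
t: 8.02
position: [0.5387, -0.21, 0.1691]
ee_rot: [1.159, 1.241, -1.161]
force: [0.2, 0.7, -0.3]
grip_width: 0.0215
```

Run:
```python
from h import *
go(c2w(-.048,.0307,.17),PH+np.pi/2)
p,d,c=cap("side","6"); crop(p,225,95,365,305,"side6",2.8)
```

```text
t 8.03 pos [ 0.5387 -0.21    0.1691] shift [-0.0009  0.0009 -0.0003] roll -0.0014 toolz yaw -1.504 q6 1.04 F [ 0.2  0.7 -0.3] w 0.0215
```

View pics/side6.png

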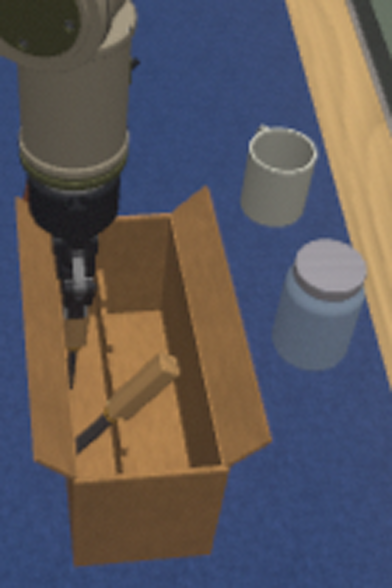

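Emit:
move_arm:
  plan:
    - {"tx": -0.05, "ty": 0.0, "tz": 0.0, "roll": 0.0}
    - {"tx": -0.1, "ty": 0.0, "tz": 0.0, "roll": 0.0}
    - {"tx": -0.15, "ty": 0.0, "tz": 0.0, "roll": 0.0}
    - {"tx": -0.17, "ty": 0.0, "tz": -0.02, "roll": 0.0}
    - {"tx": -0.17, "ty": 0.0, "tz": -0.04, "roll": 0.0}

```text
t: 8.7
position: [0.5376, -0.169, 0.34]
ee_rot: [1.16, 1.239, -1.159]
force: [0.5, -0.2, -1.1]
grip_width: 0.0215
```

```bash
cat >> est.py <<'E'
def tube(k,S):
    x,y,yaw=S; return np.array([x-np.sin(yaw)*.076*(k-1.5),y+np.cos(yaw)*.076*(k-1.5)])
E
python3 - <<'E'
from est import *
p,d,c=cap("side","7");cap("scene","7"); fitstand("7",c0=(.552,.202))
S=(.552,.202,-.139); t=tube(0,S); print(t)
go((t[0],t[1],.34),S[2]+np.pi/2)
E
```

```text
scene 153 rim ((0.5547206401824951, 0.2030428797006607), (0.26584744453430176, 0.035204462707042694), 81.76737976074219) foot ((0.5503751635551453, 0.1638827919960022), (0.36856919527053833, 0.11162795126438141), 81.97663879394531)
side 22 rim ((0.5486185550689697, 0.20212583243846893), (0.2612953186035156, 0.01387952733784914), 77.09000396728516) foot ((0.47936540842056274, 0.21639622747898102), (0.29154741764068604, 0.26482152938842773), 78.9954605102539)
[0.53620498 0.08909952]
t 8.8 pos [ 0.5368 -0.1672  0.3371] shift [-0.0024  0.0173 -0.2557] roll 0.2091 toolz yaw -1.501 q6 1.11 F [-0.2  0.7 -1. ] w 0.0216
```

Emit:
move_arm:
  plan:
    - {"tx": 0.0, "ty": 0.0, "tz": -0.05, "roll": 0.05}
    - {"tx": 0.0, "ty": 0.005, "tz": -0.105, "roll": 0.1}
    - {"tx": 0.0, "ty": 0.01, "tz": -0.16, "roll": 0.15}
    - {"tx": 0.0, "ty": 0.015, "tz": -0.21, "roll": 0.21}
    - {"tx": 0.0, "ty": 0.017, "tz": -0.255, "roll": 0.21}

```text
t: 9.43
position: [0.5357, 0.0876, 0.3361]
ee_rot: [1.31, 1.141, -1.317]
force: [0.4, 0.6, -1.7]
grip_width: 0.0217
```

Emit:
move_arm:
  plan:
    - {"tx": 0.0, "ty": 0.0, "tz": 0.0, "roll": 0.0}
    - {"tx": 0.0, "ty": 0.0, "tz": 0.0, "roll": 0.0}

```text
t: 9.68
position: [0.5363, 0.0855, 0.3371]
ee_rot: [1.31, 1.141, -1.315]
force: [0.8, -0.6, -2.1]
grip_width: 0.0217
```

Run:
```python
from est import *
S=(.552,.202,-.139); t=tube(0,S)
go((t[0],t[1],.34),S[2]+np.pi/2)
p,d,c=cap("wrist","8"); crop(p,0,0,512,384,"wrist8",1.5)
p,d,c=cap("side","8"); crop(p,190,60,340,220,"side8",3.5)
p,d,c=cap("scene","8"); crop(p,200,60,350,220,"scene8",3.5)
```

```text
t 9.68 pos [0.5363 0.0855 0.3371] shift [-0.0029 -0.0006 -0.0035] roll -0.0022 toolz yaw -1.712 q6 1.78 F [ 0.8 -0.6 -2.1] w 0.0217
```

View pics/wrist8.png

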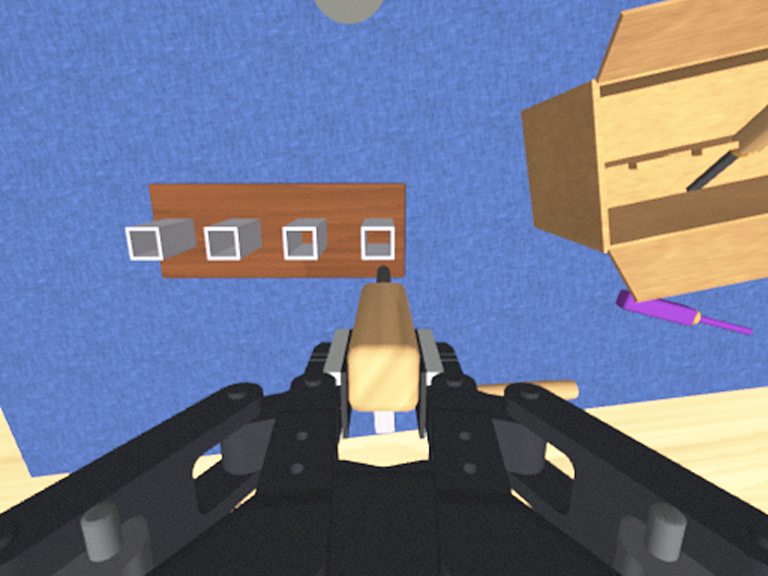

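View pics/side8.png

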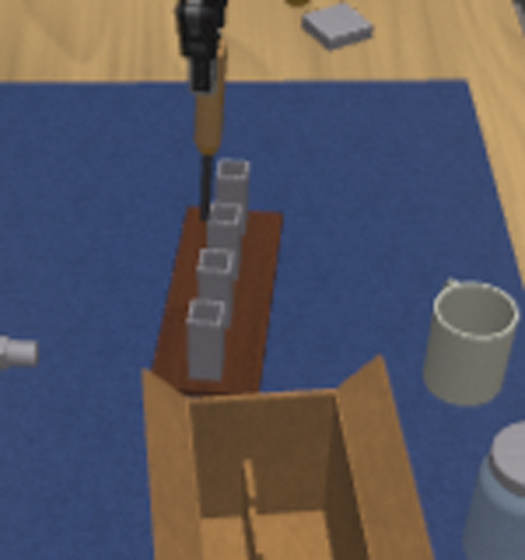

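View pics/scene8.png

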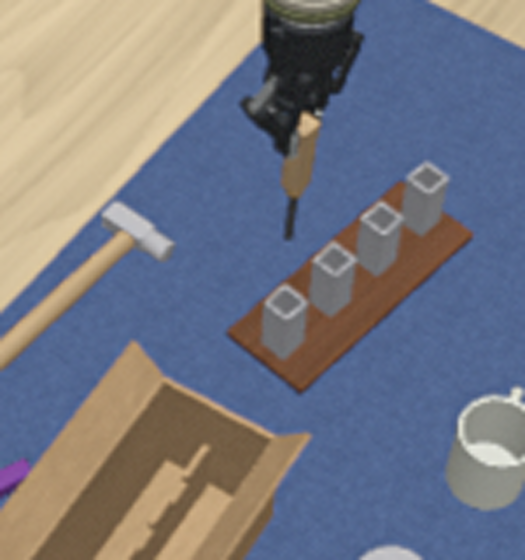

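Run:
```python
from est import *
def tri(obs):
    A=[];b=[]
    for c,u,v in obs:
        K=c['mtx'];x=(u-K[0,2])/K[0,0];y=(v-K[1,2])/K[1,1]
        for k,w in((0,x),(1,y)):
            A.append(c['R'][k]-w*c['R'][2]);b.append(w*c['t'][2]-c['t'][k])
    X=np.linalg.lstsq(np.array(A),np.array(b),rcond=None)[0]; return X
pw,dw,cw=load("wrist","8");ps,ds,cs=load("side","8");pc,dc,cc=load("scene","8")
tw=(cw,384/1.5,266/1.5);ts=(cs,190+205/3.5,60+218/3.5);tc=(cc,200+289/3.5,60+237/3.5)
print("tri ws",tri([tw,ts]),"wc",tri([tw,tc]),"sc",tri([ts,tc]),"all",tri([tw,ts,tc]))
for n,(p,d,c) in dict(w=(pw,dw,cw),s=(ps,ds,cs),c=(pc,dc,cc)).items():
    X=cloud(d,c); u,v={'w':tw,'s':ts,'c':tc}[n][1:]; u,v=int(round(u)),int(round(v))
    m=(np.hypot(X[...,0]-.536,X[...,1]-.086)<.05)&(X[...,2]>.185)&(X[...,2]<.335)
    q=X[m]; 
    dark=p[m].max(1)<90
    b=np.round(q[:,2]/.01).astype(int)
    print(n,[(k,q[(b==k)][:,:2].mean(0).round(3).tolist(),(b==k).sum()) for k in np.unique(b)])
# tubes in wrist
X=cloud(dw,cw); m=(abs(X[...,2]-.087)<.005)&(X[...,0]<.65)&(X[...,1]>.0)&(X[...,1]<.4)
print(cv2.minAreaRect(X[m][:,:2].astype(np.float32)))
for k,(u,v) in enumerate(((378,242),(300,242),(222,243),(145,243))): print(ray(cw,u/1.5,v/1.5,.087))
```

```text
tri ws [0.53742961 0.0847849  0.20089606] wc [0.54041484 0.08470321 0.20262483] sc [0.53716351 0.09108735 0.19507538] all [0.53842212 0.08568761 0.20019677]
w [(np.int64(20), [0.539, 0.085], np.int64(6)), (np.int64(21), [0.539, 0.085], np.int64(14)), (np.int64(22), [0.54, 0.084], np.int64(15)), (np.int64(23), [0.54, 0.085], np.int64(20)), (np.int64(24), [0.541, 0.085], np.int64(25)), (np.int64(25), [0.541, 0.085], np.int64(17)), (np.int64(28), [0.547, 0.075], np.int64(1)), (np.int64(29), [0.55, 0.084], np.int64(86)), (np.int64(30), [0.55, 0.083], np.int64(110)), (np.int64(31), [0.551, 0.084], np.int64(124)), (np.int64(32), [0.551, 0.083], np.int64(138)), (np.int64(33), [0.552, 0.084], np.int64(175))]
s [(np.int64(20), [0.537, 0.083], np.int64(1)), (np.int64(21), [0.534, 0.081], np.int64(7)), (np.int64(22), [0.534, 0.081], np.int64(8)), (np.int64(23), [0.534, 0.082], np.int64(9)), (np.int64(24), [0.535, 0.082], np.int64(9)), (np.int64(25), [0.534, 0.082], np.int64(8)), (np.int64(26), [0.538, 0.082], np.int64(10)), (np.int64(27), [0.537, 0.081], np.int64(5)), (np.int64(28), [0.536, 0.0
[... 430 characters left out ...]
 (np.int64(24), [0.542, 0.079], np.int64(3)), (np.int64(25), [0.543, 0.08], np.int64(5)), (np.int64(26), [0.542, 0.081], np.int64(7)), (np.int64(27), [0.542, 0.08], np.int64(3)), (np.int64(28), [0.546, 0.081], np.int64(5)), (np.int64(29), [0.544, 0.076], np.int64(17)), (np.int64(30), [0.545, 0.077], np.int64(15)), (np.int64(31), [0.545, 0.076], np.int64(18)), (np.int64(32), [0.547, 0.078], np.int64(14)), (np.int64(33), [0.552, 0.076], np.int64(14))]
((0.5515086650848389, 0.20435386896133423), (0.2594960033893585, 0.032465193420648575), 82.09371948242188)
[0.53717141 0.09017202 0.087     ]
[0.54786919 0.16531913 0.087     ]
[0.55760267 0.24066696 0.087     ]
[0.56815939 0.31482133 0.087     ]
```

Emit:
move_arm:
  plan:
    - {"tx": 0.02, "ty": 0.0, "tz": -0.005, "roll": 0.0}
    - {"tx": 0.06, "ty": 0.0, "tz": -0.005, "roll": 0.0}
    - {"tx": 0.09, "ty": 0.0, "tz": -0.005, "roll": 0.0}
    - {"tx": 0.1, "ty": 0.0, "tz": -0.005, "roll": 0.0}
    - {"tx": 0.1, "ty": 0.0, "tz": -0.005, "roll": 0.0}

```text
t: 10.45
position: [0.5374, 0.0903, 0.2385]
ee_rot: [1.313, 1.139, -1.315]
force: [0.1, -0.5, -0.5]
grip_width: 0.0218
```

Run:
```python
from est import *
S=(.5527,.2027,-.139); t=tube(0,S)
go((t[0],t[1],.155),S[2]+np.pi/2)
p,d,c=cap("wrist","9"); crop(p,150,60,362,284,"wrist9",2.6)
```

```text
t 10.45 pos [0.5374 0.0903 0.2385] shift [ 0.0835 -0.0003  0.0005] roll -0.0036 toolz yaw -1.713 q6 1.79 F [ 0.1 -0.5 -0.5] w 0.0218
```

View pics/wrist9.png

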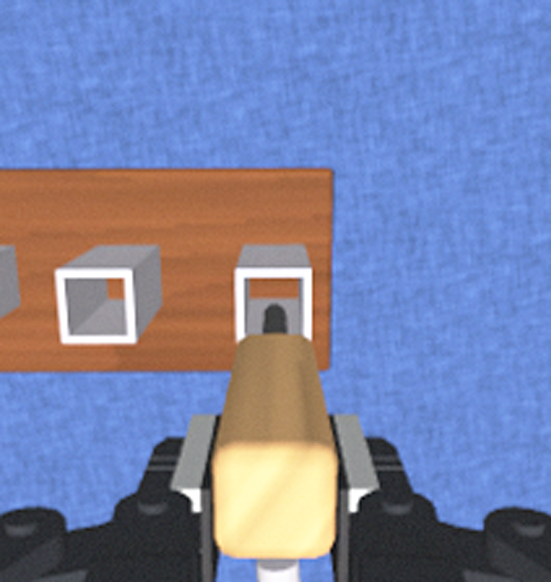

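The tip, at (275,308), is centred in the mouth of tube 0. I'll lower it.

Emit:
move_arm:
  plan:
    - {"tx": 0.025, "ty": 0.0, "tz": 0.0, "roll": 0.0}
    - {"tx": 0.05, "ty": 0.0, "tz": 0.0, "roll": 0.0}
    - {"tx": 0.07, "ty": 0.0, "tz": 0.0, "roll": 0.0}
    - {"tx": 0.082, "ty": 0.0, "tz": 0.0, "roll": 0.0}
    - {"tx": 0.082, "ty": 0.0, "tz": 0.0, "roll": 0.0}

```text
t: 11.12
position: [0.5375, 0.0905, 0.1568]
ee_rot: [1.313, 1.139, -1.314]
force: [-0.6, 0.4, -0.4]
grip_width: 0.0215
```

Emit:
move_arm:
  plan:
    - {"tx": 0.003, "ty": 0.0, "tz": 0.0, "roll": 0.0}
    - {"tx": 0.003, "ty": 0.0, "tz": 0.0, "roll": 0.0}

```text
t: 11.38
position: [0.5382, 0.0905, 0.155]
ee_rot: [1.314, 1.138, -1.312]
force: [0.9, 0.5, -1.4]
grip_width: 0.0214
```

Emit:
move_arm:
  plan:
    - {"tx": 0.003, "ty": 0.0, "tz": 0.0, "roll": 0.0}
    - {"tx": 0.005, "ty": 0.0, "tz": 0.0, "roll": 0.0}
    - {"tx": 0.005, "ty": 0.0, "tz": 0.0, "roll": 0.0}

```text
t: 11.75
position: [0.5376, 0.0905, 0.149]
ee_rot: [1.313, 1.139, -1.313]
force: [-0.1, 0.3, -0.7]
grip_width: 0.0217
```

Emit:
move_arm:
  plan:
    - {"tx": 0.0, "ty": 0.0, "tz": 0.0, "roll": 0.0}
    - {"tx": 0.0, "ty": 0.0, "tz": 0.0, "roll": 0.0}
    - {"tx": 0.0, "ty": 0.0, "tz": 0.0, "roll": 0.0}
    - {"tx": -0.02, "ty": 0.0, "tz": 0.0, "roll": 0.0}
    - {"tx": -0.06, "ty": 0.0, "tz": 0.0, "roll": 0.0}
  hand: 0.6

```text
t: 12.38
position: [0.5366, 0.0904, 0.2093]
ee_rot: [1.311, 1.141, -1.316]
force: [-0.2, 0.7, 0.2]
grip_width: 0.0515
```

Run:
```python
from est import *
go(c2w(.026,-.029,.118),PH+np.pi/2)
p,d,c=cap("side","10"); crop(p,190,60,340,220,"side10",3.5)
p,d,c=cap("wrist","10"); crop(p,0,0,512,384,"wrist10",1.5)
handles("side","10")
```

```text
t 12.38 pos [0.5366 0.0904 0.2093] shift [0.0911 0.1305 0.3395] roll -0.2107 toolz yaw -1.713 q6 1.79 F [-0.2  0.7  0.2] w 0.0515
side 10 -30 213 y [-0.0409 -0.0192] [(np.int64(105), -9, 16), (np.int64(110), -5, 18), (np.int64(115), -3, 20), (np.int64(120), 1, 28), (np.int64(125), 4, 27), (np.int64(130), 8, 30), (np.int64(135), 11, 35), (np.int64(140), 14, 36), (np.int64(145), 17, 40), (np.int64(150), 19, 35), (np.int64(155), 24, 28)]
```

View pics/side10.png

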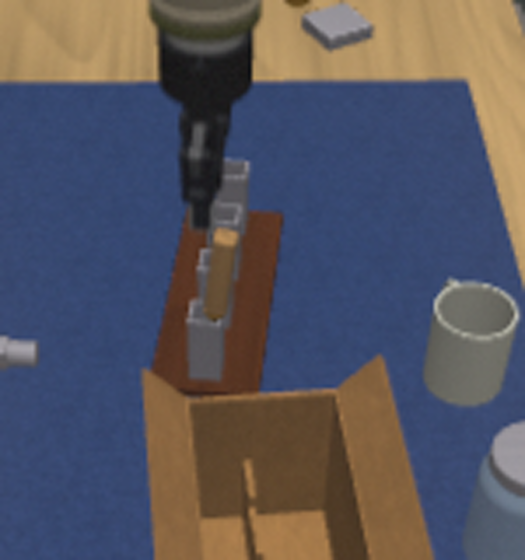

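View pics/wrist10.png

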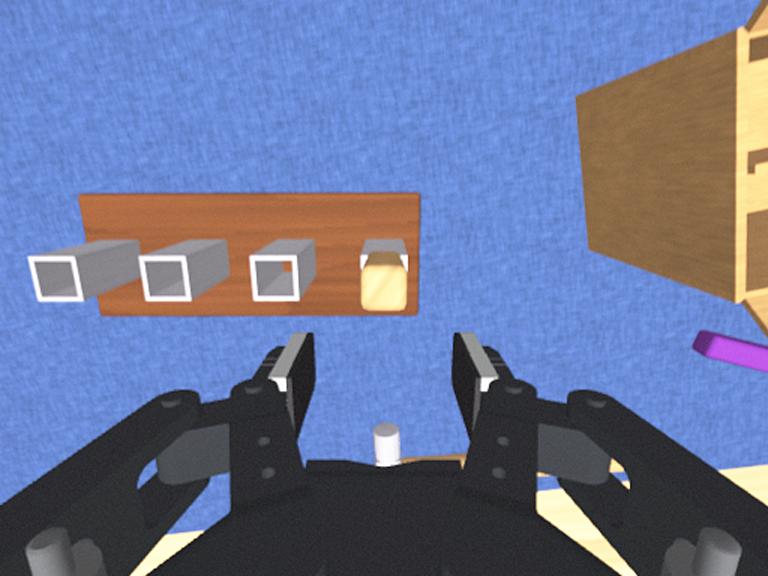

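The file stands in tube 0. Now for the second one.

Emit:
move_arm:
  plan:
    - {"tx": -0.06, "ty": 0.0, "tz": 0.0, "roll": 0.0}
    - {"tx": -0.09, "ty": 0.02, "tz": 0.045, "roll": -0.05}
    - {"tx": -0.09, "ty": 0.04, "tz": 0.1, "roll": -0.1}
    - {"tx": -0.09, "ty": 0.06, "tz": 0.155, "roll": -0.15}
    - {"tx": -0.09, "ty": 0.08, "tz": 0.21, "roll": -0.21}

```text
t: 13.1
position: [0.5876, -0.1305, 0.3009]
ee_rot: [1.158, 1.24, -1.156]
force: [0.9, 1.1, -0.0]
grip_width: 0.0509
```

Run:
```python
from est import *
go(c2w(.026,-.029,.118),PH+np.pi/2)
```

```text
t 13.1 pos [ 0.5876 -0.1305  0.3009] shift [0.183  0.02   0.1353] roll 0.0015 toolz yaw -1.501 q6 1.2 F [ 0.9  1.1 -0. ] w 0.0509
```

Emit:
move_arm:
  plan:
    - {"tx": 0.0, "ty": 0.01, "tz": 0.05, "roll": 0.0}
    - {"tx": 0.0, "ty": 0.02, "tz": 0.1, "roll": 0.0}
    - {"tx": 0.0, "ty": 0.02, "tz": 0.135, "roll": 0.0}
    - {"tx": 0.04, "ty": 0.02, "tz": 0.135, "roll": 0.0}
    - {"tx": 0.08, "ty": 0.02, "tz": 0.135, "roll": 0.0}

```text
t: 13.72
position: [0.6168, -0.2632, 0.22]
ee_rot: [1.16, 1.237, -1.159]
force: [-0.4, 0.4, -0.8]
grip_width: 0.0514
```

Run:
```python
from est import *
go(c2w(.026,-.029,.118),PH+np.pi/2)
```

```text
t 13.72 pos [ 0.6168 -0.2632  0.22  ] shift [0.102  0.0004 0.0009] roll -0.0019 toolz yaw -1.504 q6 1.02 F [-0.4  0.4 -0.8] w 0.0514
```

Emit:
move_arm:
  plan:
    - {"tx": 0.04, "ty": 0.0, "tz": 0.0, "roll": 0.0}
    - {"tx": 0.08, "ty": 0.0, "tz": 0.0, "roll": 0.0}
    - {"tx": 0.102, "ty": 0.0, "tz": 0.0, "roll": 0.0}
    - {"tx": 0.102, "ty": 0.0, "tz": 0.0, "roll": 0.0}

```text
t: 14.22
position: [0.6154, -0.2615, 0.1159]
ee_rot: [1.159, 1.244, -1.16]
force: [0.2, -0.4, 0.5]
grip_width: 0.0515
```

Emit:
move_arm:
  plan:
    - {"tx": 0.0, "ty": 0.0, "tz": 0.0, "roll": 0.0}
    - {"tx": 0.0, "ty": 0.0, "tz": 0.0, "roll": 0.0}
    - {"tx": 0.0, "ty": 0.0, "tz": 0.0, "roll": 0.0}
    - {"tx": 0.0, "ty": 0.0, "tz": 0.0, "roll": 0.0}
  hand: 0
  squeeze: 30

```text
t: 14.72
position: [0.6179, -0.2628, 0.1199]
ee_rot: [1.159, 1.236, -1.157]
force: [2.2, -0.5, 7.1]
grip_width: 0.0215
```

Emit:
move_arm:
  plan:
    - {"tx": -0.02, "ty": 0.0, "tz": 0.0, "roll": 0.0}
    - {"tx": -0.05, "ty": 0.0, "tz": 0.0, "roll": 0.0}
    - {"tx": -0.05, "ty": -0.015, "tz": 0.0, "roll": 0.0}
    - {"tx": -0.05, "ty": -0.03, "tz": 0.0, "roll": 0.0}
    - {"tx": -0.05, "ty": -0.04, "tz": 0.0, "roll": 0.0}

```text
t: 15.35
position: [0.577, -0.265, 0.1694]
ee_rot: [1.16, 1.238, -1.157]
force: [3.4, 0.8, 0.7]
grip_width: 0.021
```

Run:
```python
from est import *
go(c2w(-.05,-.029,.17),PH+np.pi/2)
```

```text
t 15.35 pos [ 0.577  -0.265   0.1694] shift [-0.0007 -0.0356  0.002 ] roll -0.0007 toolz yaw -1.503 q6 0.99 F [3.4 0.8 0.7] w 0.021
```

Emit:
move_arm:
  plan:
    - {"tx": 0.0, "ty": -0.012, "tz": 0.0, "roll": 0.0}
    - {"tx": 0.0, "ty": -0.025, "tz": 0.0, "roll": 0.0}
    - {"tx": 0.0, "ty": -0.035, "tz": 0.0, "roll": 0.0}
    - {"tx": 0.0, "ty": -0.035, "tz": 0.0, "roll": 0.0}

```text
t: 15.85
position: [0.5406, -0.2672, 0.1673]
ee_rot: [1.159, 1.241, -1.16]
force: [1.4, -0.3, -0.6]
grip_width: 0.0215
```

Emit:
move_arm:
  plan:
    - {"tx": -0.05, "ty": 0.0, "tz": 0.0, "roll": 0.0}
    - {"tx": -0.1, "ty": 0.0, "tz": 0.0, "roll": 0.0}
    - {"tx": -0.15, "ty": 0.0, "tz": 0.0, "roll": 0.0}
    - {"tx": -0.17, "ty": 0.0, "tz": -0.03, "roll": 0.0}
    - {"tx": -0.17, "ty": 0.0, "tz": -0.08, "roll": 0.0}

```text
t: 16.48
position: [0.536, -0.188, 0.3389]
ee_rot: [1.16, 1.237, -1.161]
force: [-0.1, 1.4, -0.6]
grip_width: 0.0214
```

Run:
```python
from est import *
cap("scene","11"); p,d,c=load("scene","11"); crop(p,170,60,360,280,"scene11",2.7)
fitstand("11",names=("scene",),c0=(.5527,.2027))
S=(.5527,.2027,-.139); t=tube(1,S)
go((t[0],t[1],.34),S[2]+np.pi/2)
```

```text
scene 133 rim ((0.555292546749115, 0.20207560062408447), (0.26348352432250977, 0.03507352992892265), 81.861328125) foot ((0.5556818842887878, 0.20279182493686676), (0.28995832800865173, 0.11120518296957016), 82.0977783203125)
t 16.52 pos [ 0.5358 -0.1815  0.3382] shift [-0.0009  0.0357 -0.345 ] roll 0.2083 toolz yaw -1.501 q6 1.08 F [ 4.   3.  -0.3] w 0.0214
```

View pics/scene11.png

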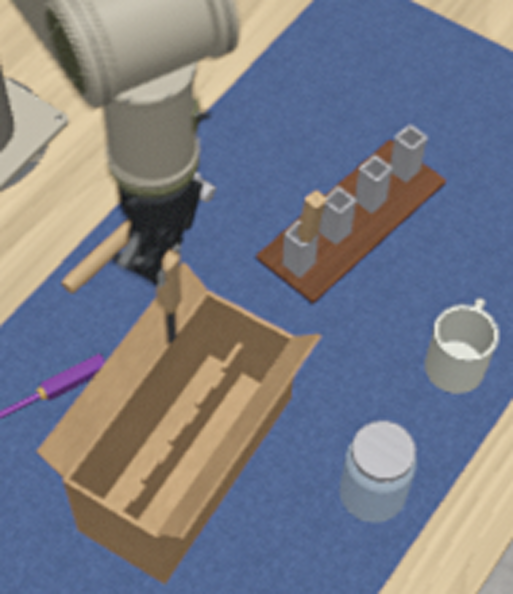

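The second file is held upright and the stand hasn't moved. I'll raise it and carry it over to tube 1.

Emit:
move_arm:
  plan:
    - {"tx": -0.04, "ty": 0.01, "tz": -0.03, "roll": 0.05}
    - {"tx": -0.06, "ty": 0.015, "tz": -0.08, "roll": 0.1}
    - {"tx": -0.06, "ty": 0.02, "tz": -0.135, "roll": 0.15}
    - {"tx": -0.06, "ty": 0.025, "tz": -0.19, "roll": 0.21}
    - {"tx": -0.06, "ty": 0.03, "tz": -0.245, "roll": 0.21}

```text
t: 17.15
position: [0.5486, 0.0606, 0.3963]
ee_rot: [1.312, 1.139, -1.317]
force: [0.6, -0.1, -1.3]
grip_width: 0.0215
```

Emit:
move_arm:
  plan:
    - {"tx": 0.0, "ty": 0.0, "tz": -0.05, "roll": 0.0}
    - {"tx": 0.0, "ty": 0.0, "tz": -0.1, "roll": 0.0}
    - {"tx": 0.05, "ty": 0.0, "tz": -0.1, "roll": 0.0}
    - {"tx": 0.06, "ty": 0.0, "tz": -0.1, "roll": 0.0}
    - {"tx": 0.06, "ty": 0.0, "tz": -0.1, "roll": 0.0}

```text
t: 17.77
position: [0.5629, 0.1574, 0.3364]
ee_rot: [1.311, 1.14, -1.317]
force: [0.3, 0.7, -0.0]
grip_width: 0.0214
```

Run:
```python
from est import *
S=(.5527,.2027,-.139); t=tube(1,S)
go((t[0],t[1],.34),S[2]+np.pi/2)
p,d,c=cap("wrist","12"); crop(p,0,0,512,384,"wrist12",1.5)
X=cloud(d,c);o=r.observe()['position']
m=(np.hypot(X[...,0]-o[0],X[...,1]-o[1])<.05)&(X[...,2]>.18)&(X[...,2]<.335);q=X[m]
b=np.round(q[:,2]/.01).astype(int)
print([(k,q[(b==k)][:,:2].mean(0).round(3).tolist(),q[b==k][:,2].min().round(4),(b==k).sum()) for k in np.unique(b)])
```

```text
t 17.77 pos [0.5629 0.1574 0.3364] shift [-0.0035 -0.0164 -0.0054] roll -0.004 toolz yaw -1.714 q6 1.9 F [ 0.3  0.7 -0. ] w 0.0214
[(np.int64(20), [0.569, 0.156], np.float64(0.1995), np.int64(19)), (np.int64(21), [0.569, 0.156], np.float64(0.2051), np.int64(28)), (np.int64(22), [0.57, 0.157], np.float64(0.2151), np.int64(39)), (np.int64(23), [0.57, 0.156], np.float64(0.2251), np.int64(36)), (np.int64(24), [0.57, 0.157], np.float64(0.2353), np.int64(42)), (np.int64(25), [0.57, 0.155], np.float64(0.2454), np.int64(6)), (np.int64(28), [0.579, 0.156], np.float64(0.2818), np.int64(28)), (np.int64(29), [0.579, 0.155], np.float64(0.285), np.int64(106)), (np.int64(30), [0.579, 0.155], np.float64(0.295), np.int64(109)), (np.int64(31), [0.579, 0.155], np.float64(0.305), np.int64(136)), (np.int64(32), [0.579, 0.155], np.float64(0.3151), np.int64(160)), (np.int64(33), [0.579, 0.155], np.float64(0.325), np.int64(196))]
```

View pics/wrist12.png

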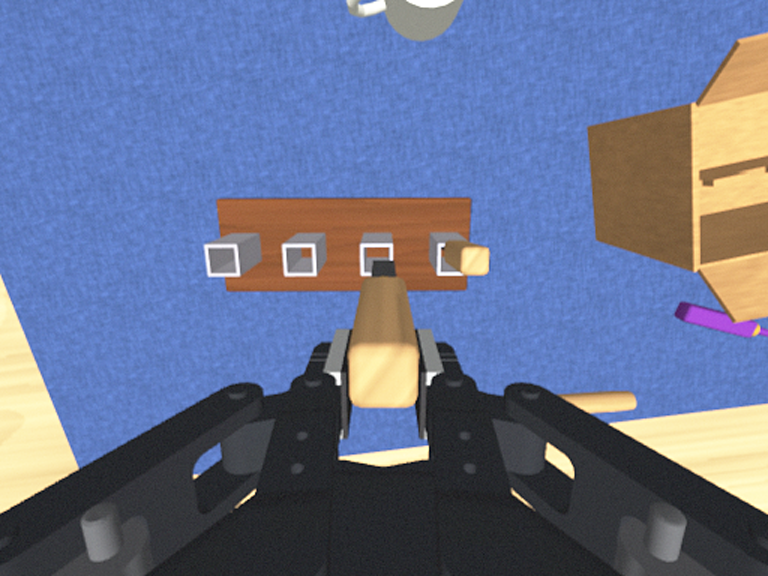

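Run:
```python
from est import *
p,d,c=load("wrist","12")
crop(p,130,120,330,200,"w12z",4)
for u,v in((377,259),(301,259),(223,260)): print(ray(c,u/1.5,v/1.5,.087))
R=Rt(); 
for tip in((.566,.1565),): print(R.T@np.array([*(ray(c,377/1.5,259/1.5,.087)[:2]-tip),0]))
```

```text
[0.54745483 0.16541824 0.087     ]
[0.55811907 0.23931769 0.087     ]
[0.56807931 0.31536479 0.087     ]
[-1.91607948e-06 -1.96288396e-02 -6.17793524e-03]
```

View pics/w12z.png

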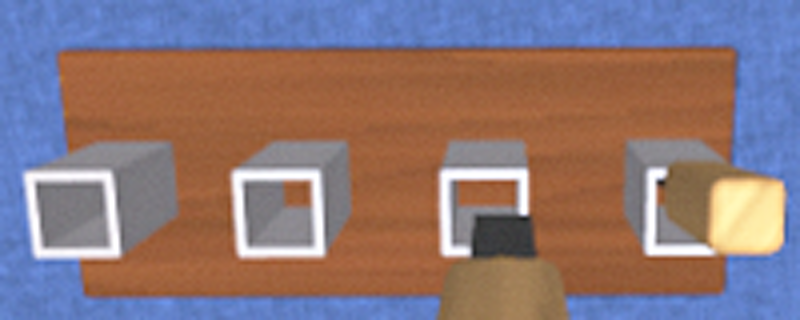

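Emit:
move_arm:
  plan:
    - {"tx": 0.0, "ty": -0.0195, "tz": -0.006, "roll": 0.0}
    - {"tx": 0.04, "ty": -0.0195, "tz": -0.006, "roll": 0.0}
    - {"tx": 0.08, "ty": -0.0195, "tz": -0.006, "roll": 0.0}
    - {"tx": 0.1, "ty": -0.0195, "tz": -0.006, "roll": 0.0}
    - {"tx": 0.1, "ty": -0.0195, "tz": -0.006, "roll": 0.0}

```text
t: 18.45
position: [0.545, 0.1663, 0.2372]
ee_rot: [1.313, 1.139, -1.315]
force: [0.8, -0.8, -0.4]
grip_width: 0.0213
```

Run:
```python
from est import *
S=(.5527,.2027,-.139); t=tube(1,S)
go((t[0],t[1],.15),S[2]+np.pi/2)
p,d,c=cap("wrist","13"); crop(p,150,60,362,284,"wrist13",2.6)
```

```text
t 18.45 pos [0.545  0.1663 0.2372] shift [0.0872 0.0027 0.0009] roll -0.004 toolz yaw -1.714 q6 1.92 F [ 0.8 -0.8 -0.4] w 0.0213
```

View pics/wrist13.png

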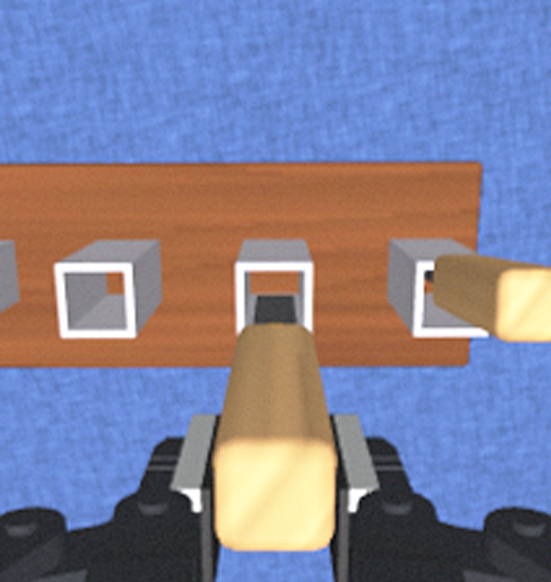

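The tip at (275,300) is centred in the mouth of tube 1. I'll lower it.

Emit:
move_arm:
  plan:
    - {"tx": 0.025, "ty": 0.0, "tz": 0.0, "roll": 0.0}
    - {"tx": 0.05, "ty": 0.0, "tz": 0.0, "roll": 0.0}
    - {"tx": 0.07, "ty": 0.0, "tz": 0.0, "roll": 0.0}
    - {"tx": 0.082, "ty": 0.0, "tz": 0.0, "roll": 0.0}
    - {"tx": 0.082, "ty": 0.0, "tz": 0.0, "roll": 0.0}

```text
t: 19.12
position: [0.5449, 0.1668, 0.1549]
ee_rot: [1.313, 1.139, -1.314]
force: [-0.2, -1.0, -0.8]
grip_width: 0.0216
```

Emit:
move_arm:
  plan:
    - {"tx": 0.003, "ty": 0.0, "tz": 0.0, "roll": 0.0}
    - {"tx": 0.005, "ty": 0.0, "tz": 0.0, "roll": 0.0}
    - {"tx": 0.005, "ty": 0.0, "tz": 0.0, "roll": 0.0}

```text
t: 19.5
position: [0.5453, 0.1669, 0.1505]
ee_rot: [1.313, 1.138, -1.313]
force: [-0.5, -0.8, -0.6]
grip_width: 0.0211
```

Emit:
move_arm:
  plan:
    - {"tx": 0.0, "ty": 0.0, "tz": 0.0, "roll": 0.0}
    - {"tx": 0.0, "ty": 0.0, "tz": 0.0, "roll": 0.0}
    - {"tx": 0.0, "ty": 0.0, "tz": 0.0, "roll": 0.0}
    - {"tx": -0.02, "ty": 0.0, "tz": 0.0, "roll": 0.0}
    - {"tx": -0.06, "ty": 0.0, "tz": 0.0, "roll": 0.0}
  hand: 0.6

```text
t: 20.12
position: [0.544, 0.1666, 0.2102]
ee_rot: [1.311, 1.14, -1.316]
force: [0.2, 0.7, 0.4]
grip_width: 0.0516
```

Emit:
move_arm:
  plan:
    - {"tx": -0.06, "ty": 0.0, "tz": 0.0, "roll": 0.0}
    - {"tx": -0.11, "ty": 0.0, "tz": 0.0, "roll": 0.0}
    - {"tx": -0.11, "ty": -0.03, "tz": 0.03, "roll": 0.0}
    - {"tx": -0.11, "ty": -0.05, "tz": 0.05, "roll": 0.0}
    - {"tx": -0.11, "ty": -0.05, "tz": 0.05, "roll": 0.0}
  hand: 0

```text
t: 20.75
position: [0.488, 0.1237, 0.3226]
ee_rot: [1.316, 1.136, -1.312]
force: [0.2, -0.1, 0.2]
grip_width: 0.0002
```

Run:
```python
from est import *
p,d,c=cap("wrist","14"); crop(p,0,0,512,384,"wrist14",1.5)
p,d,c=cap("side","14"); crop(p,190,60,340,310,"side14",2.3)
p,d,c=cap("scene","14"); crop(p,170,60,360,280,"scene14",2.7)
for n in("wrist","scene"):
    p,d,c=load(n,"14"); X=cloud(d,c); 
    for k in(0,1):
        t=tube(k,(.5527,.2027,-.139)); m=(np.hypot(X[...,0]-t[0],X[...,1]-t[1])<.045)&(X[...,2]>.1)&(X[...,2]<.22);q=X[m]
        print(n,k,len(q),q[:,2].max() if len(q) else 0, q[q[:,2]>q[:,2].max()-.006].mean(0)-[*t,0] if len(q) else 0)
# near flap: outside position
go(c2w(-.125,.0,.172),PH+np.pi/2)
```

```text
wrist 0 591 0.18242096502980662 [ 0.0169749  -0.00089758  0.17967648]
wrist 1 581 0.1826540647359138 [0.00316316 0.00068454 0.18030073]
scene 0 123 0.1858445375844235 [ 0.01926449 -0.00598992  0.18264093]
scene 1 133 0.18631371071104103 [ 0.00713651 -0.00104546  0.18295466]
t 20.9 pos [0.489  0.1247 0.3212] shift [0.1491 0.0283 0.37  ] roll -0.2107 toolz yaw -1.713 q6 1.86 F [0.2 0.5 0.1] w 0.0001
```

View pics/wrist14.png

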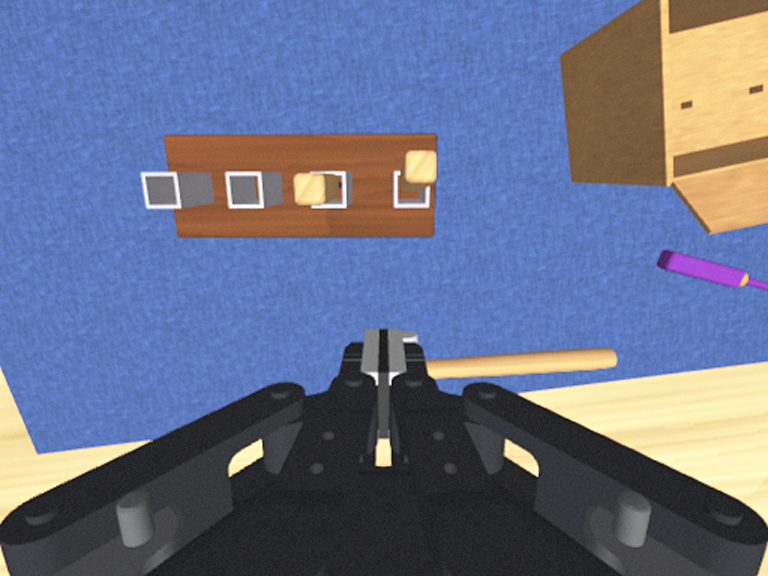

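View pics/side14.png

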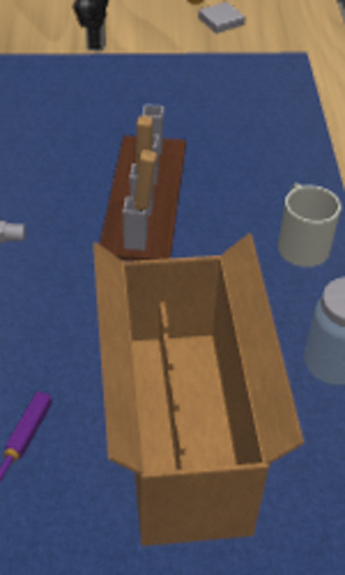

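Both handle tops read z ≈ 0.182, which is 12 + 170 mm, so the files are fully down. The carton is empty. Now I'll shut the near flap from outside.

Emit:
move_arm:
  plan:
    - {"tx": 0.0, "ty": 0.0, "tz": 0.055, "roll": -0.05}
    - {"tx": 0.0, "ty": 0.005, "tz": 0.11, "roll": -0.1}
    - {"tx": 0.0, "ty": 0.01, "tz": 0.165, "roll": -0.15}
    - {"tx": 0.0, "ty": 0.015, "tz": 0.22, "roll": -0.21}
    - {"tx": 0.0, "ty": 0.02, "tz": 0.275, "roll": -0.21}

```text
t: 21.52
position: [0.4697, -0.1522, 0.3205]
ee_rot: [1.158, 1.241, -1.158]
force: [1.0, 0.4, 0.1]
grip_width: 0.0001
```

Run:
```python
from est import *
go(c2w(-.125,.0,.180),PH+np.pi/2)
```

```text
t 21.52 pos [ 0.4697 -0.1522  0.3205] shift [ 0.1405 -0.0114  0.0928] roll 0.0008 toolz yaw -1.501 q6 1.08 F [1.  0.4 0.1] w 0.0001
```

Emit:
move_arm:
  plan:
    - {"tx": 0.0, "ty": -0.01, "tz": 0.05, "roll": 0.0}
    - {"tx": 0.0, "ty": -0.012, "tz": 0.09, "roll": 0.0}
    - {"tx": 0.05, "ty": -0.012, "tz": 0.09, "roll": 0.0}
    - {"tx": 0.1, "ty": -0.012, "tz": 0.09, "roll": 0.0}
    - {"tx": 0.14, "ty": -0.012, "tz": 0.09, "roll": 0.0}

```text
t: 22.15
position: [0.4635, -0.2409, 0.1779]
ee_rot: [1.159, 1.242, -1.16]
force: [0.6, 0.1, 0.8]
grip_width: -0.0003
```

Emit:
move_arm:
  plan:
    - {"tx": 0.0, "ty": 0.02, "tz": 0.0, "roll": 0.0}
    - {"tx": 0.0, "ty": 0.04, "tz": 0.0, "roll": 0.0}
    - {"tx": 0.0, "ty": 0.06, "tz": 0.0, "roll": 0.0}
    - {"tx": 0.0, "ty": 0.08, "tz": 0.0, "roll": 0.0}
    - {"tx": 0.0, "ty": 0.09, "tz": 0.0, "roll": 0.0}

```text
t: 22.78
position: [0.5543, -0.2348, 0.1798]
ee_rot: [1.158, 1.242, -1.159]
force: [-1.0, 0.8, 1.4]
grip_width: 0.0
```

Run:
```python
from est import *
go(c2w(-.030,.0,.215),PH+np.pi/2)
p,d,c=cap("side","15"); crop(p,190,60,340,310,"side15",2.3)
```

```text
t 22.77 pos [ 0.5543 -0.2348  0.1798] shift [-0.0352  0.005   0.0046] roll 0.0 toolz yaw -1.502 q6 1.02 F [-1.   0.8  1.4] w 0.0
```

View pics/side15.png

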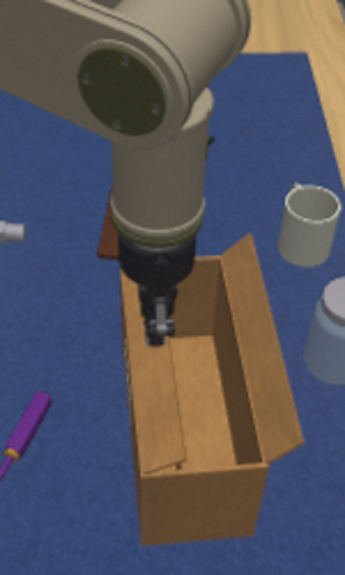

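Emit:
move_arm:
  plan:
    - {"tx": 0.0, "ty": 0.005, "tz": 0.0, "roll": 0.0}
    - {"tx": 0.006, "ty": 0.005, "tz": 0.0, "roll": 0.0}
    - {"tx": 0.011, "ty": 0.005, "tz": 0.0, "roll": 0.0}
    - {"tx": 0.014, "ty": 0.005, "tz": 0.0, "roll": 0.0}
    - {"tx": 0.014, "ty": 0.005, "tz": 0.0, "roll": 0.0}

```text
t: 23.45
position: [0.5578, -0.2347, 0.1658]
ee_rot: [1.159, 1.241, -1.16]
force: [-0.2, 0.3, 0.7]
grip_width: -0.0001
```

Emit:
move_arm:
  plan:
    - {"tx": -0.04, "ty": 0.0, "tz": 0.0, "roll": 0.0}
    - {"tx": -0.09, "ty": 0.0, "tz": 0.0, "roll": 0.0}
    - {"tx": -0.09, "ty": 0.05, "tz": 0.0, "roll": 0.0}
    - {"tx": -0.09, "ty": 0.1, "tz": 0.0, "roll": 0.0}
    - {"tx": -0.09, "ty": 0.15, "tz": 0.0, "roll": 0.0}

```text
t: 24.08
position: [0.7092, -0.2246, 0.2565]
ee_rot: [1.159, 1.24, -1.159]
force: [0.6, -0.9, 0.4]
grip_width: 0.0002
```

Run:
```python
from est import *
go(c2w(.125,.0,.180),PH+np.pi/2)
p,d,c=cap("side","16"); crop(p,190,60,340,310,"side16",2.3)
P=ccoord(cloud(d,c))
m=(abs(P[:,1]+.1)<.03)&(P[:,0]>-.075)&(P[:,0]<-.005)&(P[:,2]>.14)&(P[:,2]<.23);q=P[m];b=np.round(q[:,0]/.006).astype(int)
print([(k*6,round(q[b==k][:,2].mean()*1e3)) for k in np.unique(b)])
```

```text
t 24.07 pos [ 0.7092 -0.2246  0.2565] shift [0.0765 0.0048 0.0041] roll -0.0011 toolz yaw -1.503 q6 1.13 F [ 0.6 -0.9  0.4] w 0.0002
[(np.int64(-66), 157), (np.int64(-60), 162), (np.int64(-54), 163), (np.int64(-48), 163), (np.int64(-42), 164), (np.int64(-36), 164), (np.int64(-30), 165), (np.int64(-24), 165), (np.int64(-18), 166)]
```

View pics/side16.png

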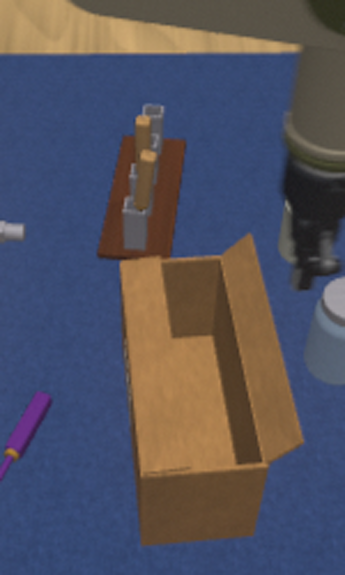

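The near flap is shut, at about 0.06 rad. The far flap is next, with the fingers staying above the jar's height.

Emit:
move_arm:
  plan:
    - {"tx": 0.03, "ty": 0.006, "tz": 0.0, "roll": 0.0}
    - {"tx": 0.076, "ty": 0.006, "tz": 0.0, "roll": 0.0}
    - {"tx": 0.076, "ty": -0.02, "tz": 0.0, "roll": 0.0}
    - {"tx": 0.076, "ty": -0.04, "tz": 0.0, "roll": 0.0}
    - {"tx": 0.076, "ty": -0.06, "tz": 0.0, "roll": 0.0}

```text
t: 24.75
position: [0.6479, -0.2284, 0.18]
ee_rot: [1.16, 1.24, -1.158]
force: [4.4, -0.5, -0.2]
grip_width: 0.0003
```

Emit:
move_arm:
  plan:
    - {"tx": 0.0, "ty": -0.015, "tz": 0.0, "roll": 0.0}
    - {"tx": 0.0, "ty": -0.027, "tz": 0.0, "roll": 0.0}
    - {"tx": 0.0, "ty": -0.033, "tz": 0.0, "roll": 0.0}
    - {"tx": 0.008, "ty": -0.035, "tz": 0.0, "roll": 0.0}
    - {"tx": 0.014, "ty": -0.035, "tz": 0.0, "roll": 0.0}

```text
t: 25.38
position: [0.6128, -0.2311, 0.1653]
ee_rot: [1.159, 1.241, -1.16]
force: [-0.5, 0.2, 0.8]
grip_width: 0.0001
```

Emit:
move_arm:
  plan:
    - {"tx": 0.0, "ty": 0.0, "tz": 0.0, "roll": 0.0}
    - {"tx": -0.04, "ty": 0.0, "tz": 0.0, "roll": 0.0}
    - {"tx": -0.1, "ty": 0.0, "tz": 0.0, "roll": 0.0}
    - {"tx": -0.13, "ty": -0.05, "tz": 0.0, "roll": 0.0}
    - {"tx": -0.13, "ty": -0.11, "tz": 0.0, "roll": 0.0}

```text
t: 26.0
position: [0.5044, -0.2392, 0.3]
ee_rot: [1.158, 1.235, -1.156]
force: [-0.5, -0.8, 0.1]
grip_width: 0.0001
```

Run:
```python
from est import *
go(c2w(.03,.0,.165),PH+np.pi/2)
for n in("side","scene","wrist"):
    p,d,c=cap(n,"17")
    P=ccoord(cloud(d,c))
    m=(abs(abs(P[:,1])-.1)<.03)&(P[:,0]>-.075)&(P[:,0]<.075)&(P[:,2]>.15)&(P[:,2]<.23);q=P[m];b=np.round(q[:,0]/.006).astype(int)
    print(n,[(int(k*6),round(q[b==k][:,2].mean()*1e3)) for k in np.unique(b)])
crop(load("side","17")[0],190,60,370,310,"side17",2.3);crop(load("scene","17")[0],170,60,360,280,"scene17",2.7)
```

```text
t 26.0 pos [ 0.5044 -0.2392  0.3   ] shift [0.1356 0.1144 0.0033] roll 0.0007 toolz yaw -1.502 q6 0.97 F [-0.5 -0.8  0.1] w 0.0001
side [(-66, 159), (-60, 162), (-54, 163), (-48, 163), (-42, 164), (-36, 164), (-30, 165), (-24, 165), (-18, 166), (12, 163), (18, 164), (24, 164), (30, 163), (36, 163), (42, 163), (48, 162), (54, 162), (60, 162), (66, 157)]
scene [(-66, 155), (-60, 160), (-54, 162), (-48, 162), (-42, 162), (-36, 163), (-30, 164), (-24, 164), (-18, 164), (-12, 165), (18, 162), (24, 163), (30, 162), (36, 162), (42, 162), (48, 162), (54, 162), (60, 161), (66, 158), (72, 166)]
wrist [(-66, 157), (-60, 161), (-54, 162), (-48, 162), (-42, 163), (-36, 163), (-30, 164), (-24, 164), (-18, 165), (-12, 163), (18, 163), (24, 163), (30, 162), (36, 162), (42, 162), (48, 162), (54, 161), (60, 161), (66, 160)]
```

View pics/side17.png

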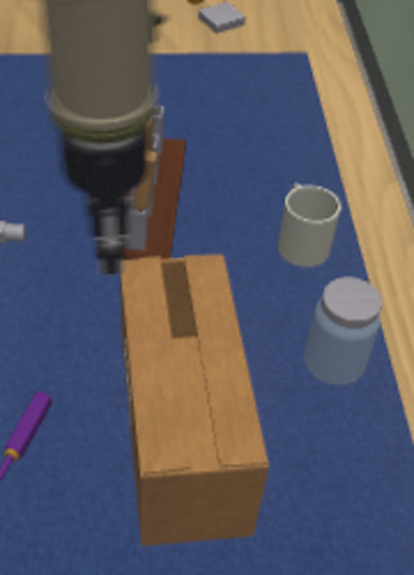

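View pics/scene17.png

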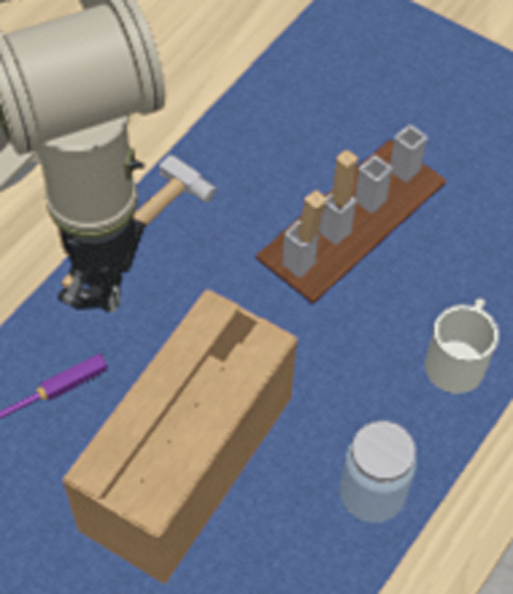

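Both flaps are shut, both files are standing, the mug and jar haven't been moved, and the arm is clear of everything. I'm handing in.

```bash
python3 -c "
from rig import r
print(r.close_job())"
```

```text
the job is handed in; nothing more can be done
None
```

I did the whole job in order and handed it in at about 26 s of the 210 s allowed. Only two files were in the carton, both in the middle lanes.

1. **Flaps open:** I pushed both flaps back past upright. The near one measured about 2.3 rad. I didn't measure the far one after pushing it, but it looked folded back to its stop.
2. **Files moved:** I tipped each file upright against the carton's near wall. One now stands in tube0 and the other in tube1.
3. **Flaps shut:** I folded both flaps down again once the carton was empty.

**Last checks:**
- **Files:** Both handle tops are at z ≈ 0.182 m in the wrist view, which matches blades resting on the tube floors. The file in tube0 leans about 6°, with its blade inside the tube.
- **Flaps:** By depth, both are nearly flat, at about 0.06 rad or less.
- **Everything else:** The mug, jar and look-alikes looked untouched, and the stand had not been knocked aside.

**Disagreements:**
- The files leaned about 29° and 33° in the carton, not the 25° given.
- The scene and side cameras differed by 4–5 mm in x, so I used the wrist camera for the final alignment.

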